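Uncover and scan a module's code label

ROBOT

A 6-joint arm with a two-finger parallel gripper is mounted at the origin on a cart in front of the work surface, level with it; the furniture and walls round the work are solid. World frame = base frame: x ahead of the robot, y to its left, z up, the work surface at z = 0. Lengths are in mm, angles in rad, forces in N, time in s.
With the tool pointing down it reaches from about 350 to 775 mm from the base axis. Payload 7.3 kg.
Tool frame: the origin (TCP) lies midway between the tips of the shut fingers; the grasp point (between the pads) lies 19 mm behind it; x points along the fingers, y is the direction in which the jaws open and shut, and the axes are right-handed (so a half turn about x gives the same grasp; the last joint's range is limited). The gripper opens to 92 mm and grips with 3 to 60 N. Pads are 19 mm wide; open, the fingers measure 130 mm over their backs; the gripper's body (75 mm by 190 mm) begins 47 mm behind the grasp point.
Start: joints at [-1.427, 0.342, 1.524, -0, 1.275, -0.146], TCP at [150.047, -503.121, 226.741] pointing down, gripper open.
Joint ranges: [-2.53, 2.53], [-0.77, 2.02], [0.04, 2.7], [-1, 4.14], [0.28, 2.66], [-3.11, 3.11]. Speed limits (rad/s): [2.57, 2.57, 3.14, 3.14, 3.14, 3.14].

INTERFACE

Orientations are given as [roll, pitch, yaw] about the fixed x, y, z axes, in that order (R = Rz(yaw) Ry(pitch) Rx(roll)).
In Python, from plant import bot gives the robot as it stands. The module is installed in compiled form; this text tells all that it offers.
- The arm moves only by the shell command python3 -m handwheel 'ROWS' [OPENING]. ROWS is JSON, a list that holds one entry, the list of rows, each a list of 4 numbers: the shift along the tool's x, y, z in cm, then the turn about the tool's x in rad. A call has 1 to 8 rows; each row shifts and turns the commanded pose from where the row before left it, along the tool's axes as they then stand; what a row does not reach is not made up. A row lasts 1/12 s, in which the tool goes at most 41.7 mm and 7.16 degrees, less where a joint would pass 70% of its speed; a pose out of reach is approached as far as the arm can. A call is refused whole if a number of a shift passes 4.17 or a number of a turn 0.125, either way. A call with a gripper value outside its range is refused whole. OPENING is the opening, from 0 (shut) to 1 (fully open), set as the call begins (- or left out, the last holds). The fingers move at their own pace and stop on an object; the grip force is fixed at half the most. Time passes only in rows, so rows that do not move let the fingers close. It gives the time, the measured TCP pose, the force and the opening at its end, in the units of the state.
- bot.get_obs(): the state, without advancing time (a new reading comes with each control period).
- bot.capture(name): name is "scene" or "top" or "wrist"; returns (picture, depth): 480x640x3 uint8, red, green, blue; 480x640 float32, mm along the optical axis (not along the pixel's ray), 0 where there is no reading.
- bot.camera_model(name): a dict with "fx", "fy", "cx", "cy" (pixels), "position" and "rotation" of the camera in the world. Camera axes: x right, y down, z forward; pixel columns grow to the right and rows downward; lengths in mm; the calibration is good to about 2 mm. A picture is of the moment at which its call begins: read the wrist's pose just before it. camera_model takes no time and is no camera call; for the wrist camera it gives the pose at the moment of the call.
- bot.close_job(): hands the job in, once; it reports no verdict.
Trained networks look in the newest picture that a camera, given by its name, has taken for a name from the list of things; names that differ only in an ending like _2 or _b are one class to them, and where a whole thing is asked for, a point or a joint stands for the part that bears it (a point fixed in the world has none). Each returns a list of dicts, best first, with "conf" (0 to 1); they miss things now and then, are a little off and sometimes report something else, mostly with a low value. They report only what shows in the picture. A call takes as long as a camera call. They do not tell look-alikes from the thing itself.
- bot.find_in(camera, label): "bbox" ([left, top, width, height] in pixels, round what is visible of it).
- bot.spot_point(camera, label): "point" ([column, row] in pixels: a listed point, or the origin of a listed thing).
The state is a dict: "time": time; "joint_positions": joint angles; "dq": joint speeds; "tau": joint torques, N m; "tool_pos": TCP position; "tcp_rot": TCP orientation; "contact_force": force on the tool from outside, world axes, zero at the start; "moment": the same for the moment, N m; "grip_width": finger opening in mm.
Only numpy, scipy, OpenCV 4.12 (cv2) and the standard library are available. Lean on these libraries where they do the work, as an engineer would, in place of code of your own. Each camera call takes 0.05 s, during which the arm holds its last target.

TASK

The radio module on the sloping rest has to be booked in: take the orange solder reel off its code label and lay it flat on the round cork mat. Then take the white code reader from its round black dock, hold its window squarely facing the label, centred on it and about 7 cm away, and keep it steady there for two seconds without touching the module or its rest. Finally stand the reader back upright, wholly on the dock, without dropping it; leave the dropper bottle, the spare module and the cutters where they are.

Things in the scene. Friction and masses are not known exactly. Their poses are not given: they have to be found in the camera images.
- code_label (a point): Centre of the white 30x30 mm code label (black dot matrix) on the 60 mm wide black module lying on the sloping rest; covered by the reel at the start. z: straight out of the label, 30 deg from vertical towards the robot; x up the slope, y across it. Face about 62 mm over the bench. 28 mm down the slope stands the rest's 70 mm wide lip, 9 mm proud of the label.
- rest: Fixed aluminium sloping rest on the bench with the module fastened on it, footprint 130x84 mm, 110 mm high with the module. Origin: centre of its underside; x points away from its low front edge, z up.
- reel: Loose reel of solder wire with orange flanges, 56 mm diameter, 29 mm high, 0.12 kg, lying at the start flat on the sloping label, leaning on the rest's lip. Origin: centre of its lower flange's underside; z is the reel's axis (at the start the label's normal). Grasp it across its 56 mm rim, best across the slope.
- cork_mat: Fixed round cork mat, 110 mm diameter, 4 mm thick, flat on the bench. Origin: centre of its underside.
- dock: Fixed round black charging dock, 110 mm diameter, a flat disc 8 mm thick. Origin: centre of its underside.
- reader: Loose code reader, 122 mm high, 0.16 kg, standing nose down on the dock. Origin: centre of its nose's underside; z up along its body. 0-20 mm: grey hood 46x46 mm; to 29 mm: neck 39 mm; to 114 mm: white square body 32x32 mm with orange band and button; then a 34 mm grey cap. Grasp the white body near its top, about 100 mm up, across either pair of flat faces.
- reader_window (a point): Centre of the reader's window, in the middle of the underside of its nose (the same point as the reader's origin). The reader looks along its own -z.
- flux_bottle: Bystander: small amber dropper bottle with black top, 33 mm diameter, 102 mm tall, loose. Origin: centre of its underside.
- spare_module: Bystander: another black radio module, 115x65x41 mm, loose, lying on the bench before the rest; x along its length. Origin: centre of its underside.
- cutters: Bystander: red-handled side cutters, 146x44x11 mm, loose, lying on the bench; x along its length. Origin: centre of its underside.
Things that resemble listed ones, but are neither listed nor needed, are in the scene too. What is shaped like the reader but red is not meant.

How it is judged (in metres and radians):
On the way, in this order (a step that is already met when the one before it is completed fails the run):
1. the solder reel lies flat on the cork mat, released (horizontal distance between reel and cork_mat below 0.035 m and height (world z) of reel below 0.04 m and (angle between reel's own z axis and vertical below 0.1 rad or angle between reel's own z axis and vertical above 3.04 rad) and linear speed of reel below 0.02 m/s and contact force between the fingers and reel below 0.1 N), for 0.2 s.
2. the reader faces the label: label centre within 15 mm (x and y) of the reader's axis, 45-100 mm from the window, square within 0.17 rad, steady (under 0.03 m/s, 0.2 rad/s) for 1.5 s (x of code_label in the frame of reader_window between -0.015 and 0.015 m and y of code_label in the frame of reader_window between -0.015 and 0.015 m and z of code_label in the frame of reader_window between -0.1 and -0.045 m and angle between the z axis of reader_window and the z axis of code_label, either way round below 0.17 rad and linear speed of reader below 0.03 m/s and angular speed of reader below 0.2 rad/s), for 1.5 s.
At the end, for the whole second after the job is handed in: The reader stands upright (within 0.08 rad), released and at rest, on the dock, its centre within 32 mm of the dock's centre; the reel lies flat, released and at rest, on the cork mat, its centre within 35 mm of the mat's centre (all of step 1 and horizontal distance between reader and dock below 0.032 m and angle between reader's own z axis and vertical below 0.08 rad and height (world z) of reader below 0.014 m and linear speed of reader below 0.02 m/s and contact force between the fingers and reader below 0.1 N); the robot touches nothing.
It fails at once if the reader touches the rest or the module on it (contact force between reader and rest above 1 N).
It fails at once if the reader is dropped (moves at over 0.4 m/s while the fingers do not hold it) (linear speed of reader above 0.4 m/s and contact force between the fingers and reader below 0.1 N).
It fails at once if the bottle, spare module or cutters are moved by more than 20 mm, or the bottle is tipped (distance of any of flux_bottle, spare_module, cutters from where it was at the start of the episode above 0.02 m or angle between flux_bottle's own z axis and vertical above 0.5 rad).
It also fails if it takes over 56 s, if anything falls off the work surface, if the arm or the gripper's body presses on something with over 40 N, if the wrist force passes 120 N, or if a joint passes its speed limit or range.

## Working session

There is one attempt and no reset: what is moved stays moved. The work goes in short steps, Python scripts to look and compute and a shell command to move; the robot and the scene stay as the last step left them, time stands still between calls to the robot, and variables do not carry over. Pictures are saved under pics/ and viewed, and the job is handed in when it is done.

```bash
mkdir -p pics; ls; cat > h.py <<'E'
import numpy as np,cv2
from plant import bot
from scipy.spatial.transform import Rotation as R
def save(n,im): cv2.imwrite('pics/'+n+'.png',np.ascontiguousarray(im[:,:,::-1]))
def world(m,u,v,d):
    p=np.array([(u-m['cx'])/m['fx']*d,(v-m['cy'])/m['fy']*d,d]); return np.array(m['rotation'])@p+np.array(m['position'])
def cloud(m,dep):
    v,u=np.mgrid[:480,:640]; d=dep
    p=np.stack([(u-m['cx'])/m['fx']*d,(v-m['cy'])/m['fy']*d,d],-1)
    return p@np.array(m['rotation']).T+np.array(m['position'])
E
python3 - <<'E'
from h import *
o=bot.get_obs(); print({k:np.round(v,3) for k,v in o.items()})
for c in('scene','top'):
    m=bot.camera_model(c); im,d=bot.capture(c); save(c+'0',im); np.savez(c+'0.npz',im=im,d=d,**m)
    print(c,{k:np.round(v,3).tolist() for k,v in m.items()})
    for l in ['code_label','rest','reel','cork_mat','dock','reader','flux_bottle','spare_module','cutters']:
        r=bot.find_in(c,l); print(l,[(np.round(x['bbox']).tolist(),round(x['conf'],2)) for x in r[:3]])
E
```

```text
pics
{'time': np.float64(0.0), 'joint_positions': array([-1.427,  0.343,  1.525, -0.   ,  1.275, -0.146]), 'dq': array([-0.001,  0.002,  0.001,  0.   ,  0.   , -0.001]), 'tau': array([ -0.   , -43.124, -24.422,   0.072,   0.056,  -0.   ]), 'tool_pos': array([ 149.981, -502.705,  226.023]), 'tcp_rot': array([-1.698,  1.569,  1.733]), 'contact_force': array([ 0.423, -0.266, -0.668]), 'moment': array([-0.046,  0.005, -0.032]), 'grip_width': np.float64(91.956)}
scene {'fx': 447.611, 'fy': 447.611, 'cx': 316.191, 'cy': 237.237, 'position': [-22.214, 474.205, 655.253], 'rotation': [-2.322, 0.004, -2.173]}
code_label [([290.0, 195.0, 26.0, 31.0], 0.57)]
rest [([250.0, 179.0, 72.0, 78.0], 0.56)]
reel [([287.0, 194.0, 30.0, 33.0], 0.79)]
cork_mat [([203.0, 289.0, 61.0, 51.0], 0.8)]
dock [([366.0, 215.0, 50.0, 36.0], 0.68)]
reader [([385.0, 177.0, 28.0, 59.0], 0.93), ([403.0, 230.0, 37.0, 58.0], 0.7)]
flux_bottle [([207.0, 230.0, 17.0, 45.0], 0.81), ([322.0, 265.0, 60.0, 58.0], 0.61)]
spare_module [([321.0, 265.0, 62.0, 59.0], 0.83), ([382.0, 182.0, 32.0, 56.0], 0.59)]
cutters [([337.0, 178.0, 44.0, 33.0], 0.75)]
top {'fx': 494.022, 'fy': 494.022, 'cx': 326.125, 'cy': 243.066, 'position': [351.488, 117.68, 1025.851], 'rotation': [-3.01, 0.006, -1.59]}
code_label []
rest [([302.0, 140.0, 51.0, 81.0], 0.82)]
reel [([319.0, 182.0, 28.0, 30.0], 0.9)]
cork_mat [([209.0, 226.0, 52.0, 49.0], 0.9)]
dock []
reader [([411.0, 230.0, 30.0, 31.0], 0.97), ([382.0, 297.0, 30.0, 28.0], 0.96)]
flux_bottle [([234.0, 179.0, 20.0, 22.0], 0.59)]
spare_module [([314.0, 263.0, 28.0, 58.0], 0.98), ([387.0, 221.0, 54.0, 52.0], 0.63)]
cutters [([414.0, 151.0, 19.0, 62.0], 0.88), ([320.0, 182.0, 27.0, 28.0], 0.45)]
```

View pics/scene0.png

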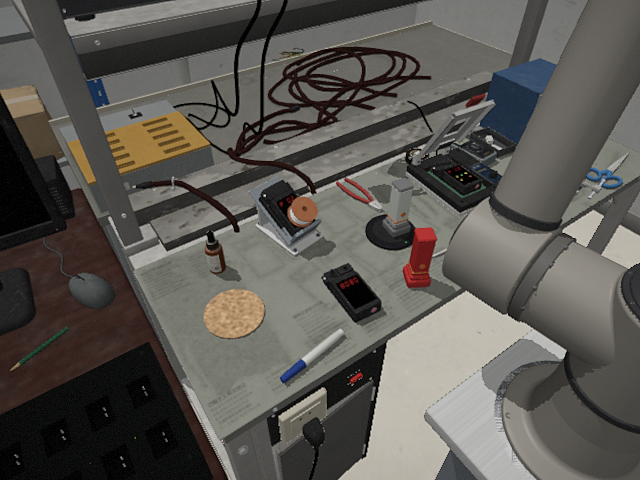

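View pics/top0.png

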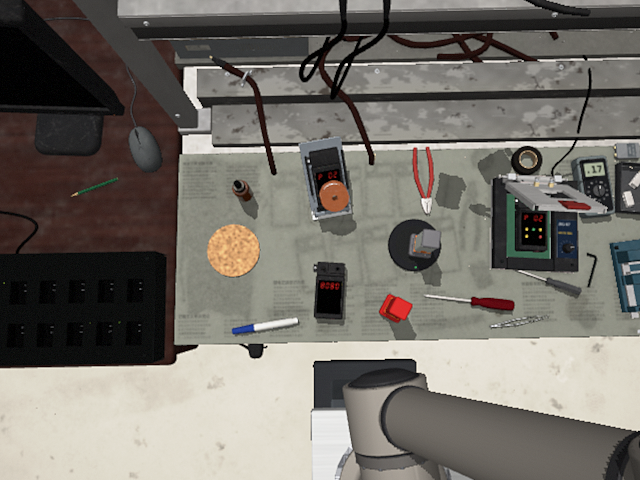

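Top view: the white reader (425,243) stands on the black round dock (414,244), and the red look-alike is at (396,308), so I'm rejecting that one. The orange reel is at (334,196) on the rest, the cork mat at (234,250), the bottle at (241,190), the spare module at (330,290) and the cutters at (424,180). The black tape roll (525,160) is not wanted.

```bash
sed -i "s/np.array(m\['rotation'\])/R.from_euler('xyz',m['rotation']).as_matrix()/g" h.py
python3 - <<'E'
from h import *
z=dict(np.load('top0.npz')); m={k:z[k] for k in('fx','fy','cx','cy','position','rotation')}
P=cloud(m,z['d']); im=z['im']
for n,(u,v) in dict(bench=(290,250),mat=(234,250),reader=(425,240),reel=(334,196),dockL=(396,244),spare=(330,280),bottle=(240,185),red=(396,302),restTop=(320,150)).items(): print(n,np.round(P[v,u],1))
hsv=cv2.cvtColor(im,cv2.COLOR_RGB2HSV)
def fit(mask,n):
    k,l,s,c=cv2.connectedComponentsWithStats(mask.astype(np.uint8)); i=1+np.argmax(s[1:,4]); q=P[l==i]; print(n,len(q),np.round(q.mean(0),1),'med',np.round(np.median(q,0),1),np.round(q.min(0)),np.round(q.max(0)), 'mid',np.round((q.min(0)+q.max(0))/2,1)); return q
V,U=np.mgrid[:480,:640]
def box(a,b,c,d): return (U>=a)&(U<=c)&(V>=b)&(V<=d)
fit(box(200,215,270,285)&(hsv[...,0]>8)&(hsv[...,0]<25)&(hsv[...,1]>80),'mat')
fit(box(380,210,450,280)&(im.max(2)<70)&(P[...,2]<25),'dock')
q=fit(box(380,200,450,280)&(P[...,2]>112)&(P[...,2]<135),'readertop')
print(cv2.minAreaRect(q[:,:2].astype(np.float32)))
q=fit(box(310,175,355,220)&(hsv[...,0]<14)&(hsv[...,1]>120),'reel')
A=q-q.mean(0);print('normal',np.linalg.svd(A,full_matrices=0)[2][2])
# module face pixels / rest
q=P[box(300,140,350,222)&(P[...,2]>15)]
print('rest',cv2.minAreaRect(q[:,:2].astype(np.float32)),q[:,2].max())
cv2.imwrite('pics/rcrop.png',cv2.resize(im[120:290,290:460,::-1],None,fx=3.4,fy=3.4,interpolation=2))
E
```

```text
bench [473.9 197.2   0.9]
mat [476.  313.8   3.7]
reader [472.2 -60.4 127.7]
reel [573.4 103.6  61. ]
dockL [481.2 -23.7   7.1]
spare [408.  115.   29.4]
bottle [592.5 286.3  89.5]
red [360.5  -3.8 121.6]
restTop [661.1 129.5  84.7]
mat 2168 [475.3 314.9   9. ] med [475.5 315.8   3.3] [351. 118.  -4.] [ 532.  372. 1026.] mid [441.7 244.6 510.7]
dock 1448 [476.8 -50.8   7.8] med [473.4 -46.6   7.8] [ 424. -116.   -3.] [534.  -7.  25.] mid [479.3 -61.4  10.9]
readertop 344 [473.7 -70.8 128.4] med [473.6 -70.8 129.1] [457. -90. 112.] [493. -54. 134.] mid [474.9 -72.4 123. ]
((474.3509216308594, -71.85596466064453), (33.718074798583984, 34.16990280151367), 79.92237091064453)
reel 701 [567.4 105.1  88.1] med [567.3 104.4  84.6] [351.  77.  48.] [ 604.  134. 1026.] mid [477.6 105.2 537.1]
normal [-0.32419381  0.94236558 -0.08273744]
rest ((528.0039672851562, 123.97804260253906), (105.64531707763672, 352.5950622558594), 88.53734588623047) 1025.8509155268014
```

View pics/rcrop.png

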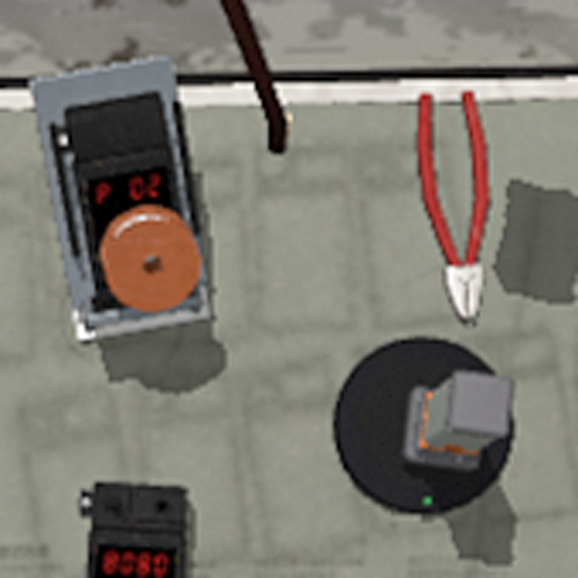

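```bash
python3 - <<'E'
from h import *
from scipy.optimize import least_squares
z=dict(np.load('top0.npz')); m={k:z[k] for k in('fx','fy','cx','cy','position','rotation')}
P=cloud(m,z['d']); im=z['im'];ok=z['d']>0
hsv=cv2.cvtColor(im,cv2.COLOR_RGB2HSV)
V,U=np.mgrid[:480,:640]
def box(a,b,c,d): return ok&(U>=a)&(U<=c)&(V>=b)&(V<=d)
def circ(mask,zh,r,n):
    # boundary pts on plane z=zh, robust fit with known r
    cs,_=cv2.findContours(mask.astype(np.uint8),cv2.RETR_EXTERNAL,cv2.CHAIN_APPROX_NONE); c=max(cs,key=cv2.contourArea)[:,0]
    Rm=R.from_euler('xyz',m['rotation']).as_matrix(); ray=np.c_[(c[:,0]-m['cx'])/m['fx'],(c[:,1]-m['cy'])/m['fy'],np.ones(len(c))]@Rm.T
    p=m['position']+ray*((zh-m['position'][2])/ray[:,2])[:,None]; p=p[:,:2]
    s=least_squares(lambda x:np.hypot(*(p-x[:2]).T)-x[2],[*p.mean(0),r],loss='soft_l1',f_scale=1.0)
    print(n,np.round(s.x,1))
circ(box(200,215,270,285)&(hsv[...,0]>8)&(hsv[...,0]<25)&(hsv[...,1]>80),4,55,'mat')
circ((U>380)&(U<445)&(V>212)&(V<275)&(im.max(2)<75),8,55,'dock')
q=P[box(310,175,355,220)&(hsv[...,0]<14)&(hsv[...,1]>120)]
q=q[(q[:,2]>40)&(q[:,2]<130)]
for _ in range(4):
    c=q.mean(0); n=np.linalg.svd(q-c,full_matrices=0)[2][2]; n*=np.sign(n[2]); e=(q-c)@n; q=q[abs(e)<max(2.5*e.std(),1.5)]
print('reel top',len(q),c,n,np.degrees(np.arccos(n[2])),'az',np.degrees(np.arctan2(-n[1],-n[0])),e.std())
q=P[box(300,140,352,222)&(P[...,2]>15)&(P[...,2]<150)]
print('rest',cv2.minAreaRect(q[:,:2].astype(np.float32)),q[:,2].max(),len(q))
# scene cam reel too
E
```

```text
mat [476.2 315.8  54.1]
dock [480.3 -58.2  50.8]
reel top 738 [571.06740478 105.77527357  84.1691322 ] [-0.04530527  0.13890714  0.98926854] 8.401488821929869 az -71.93599956905119 8.521538339649524
rest ((619.3068237304688, 119.51896667480469), (109.91810607910156, 169.80914306640625), 88.53108215332031) 104.54242559895101 3120
```

```bash
cat >> h.py <<'E'
def tool():
    o=bot.get_obs(); return np.array(o['tool_pos']),R.from_euler('xyz',o['tcp_rot']).as_matrix(),o
def jawyaw(M): return np.degrees(np.arctan2(M[1,1],M[0,1]))
def go(target,jaw=None):
    """print tool-frame shift in cm (in current axes), and turn about x for jaw axis azimuth (deg)"""
    p,M,o=tool(); d=M.T@(np.array(target)-p)/10
    t=None
    if jaw is not None:
        e=(jaw-jawyaw(M)+90)%180-90; t=-np.radians(e)  # tool x is down
    print('pos',np.round(p,1),'jaw',round(jawyaw(M),1),'tilt',np.round(np.degrees(np.arccos(-M[2,0])),2),'shift cm',np.round(d,2),'rows>=',np.ceil(np.linalg.norm(d)/4.17),'turn',t, 't',round(float(o['time']),2),'grip',round(float(o['grip_width']),1),'F',np.round(o['contact_force'],1),'q',np.round(o['joint_positions'],2))
E
python3 - <<'E'
from h import *
p,M,o=tool(); print(np.round(M,3))
go([480,90,330],95)
m=bot.camera_model('wrist'); Rm=R.from_euler('xyz',m['rotation']).as_matrix()
print('cam in tool',np.round(M.T@(np.array(m['position'])-p),1)); print(np.round(M.T@Rm,3),m['fx'],m['cx'],m['cy'])
z=np.load('top0.npz');print(z['d'][185:210:3,320:348:3].round())
E
```

```text
[[ 0.     0.286 -0.958]
 [-0.    -0.958 -0.286]
 [-1.     0.     0.   ]]
pos [ 150.1 -503.1  226.7] jaw -73.4 tilt 0.01 shift cm [-10.33 -47.41 -48.57] rows>= 17.0 turn 0.20253007672861353 t 1.0 grip 91.9 F [-0.3  0.2  0.5] q [-1.43  0.34  1.52 -0.    1.28 -0.15]
cam in tool [-157.6    0.9  -74.9]
[[ 0.    -0.277  0.961]
 [ 1.    -0.    -0.   ]
 [ 0.     0.961  0.277]] 348.25354715057597 321.65948858484836 237.26707957123907
[[ 973.  979.  973.  975.  946.  951.  945.  979. 1007.  995.]
 [ 980.  979.  948.  951.  949.  951.  950.  949.  954.  999.]
 [ 976.  953.  952.  950.  953.  950.  952.  957.  955.  957.]
 [ 979.  952.  952.  952.  952.  955.  958.  960.  956.  957.]
 [ 984.  956.  961.  960.  958.  983.  959.  960.  959.  962.]
 [ 990.  957.  957.  958.  961.  964.  959.  960.  961.  962.]
 [ 991.  959.  961.  962.  962.  963.  961.  964.  966.  961.]
 [ 992.  996.  962.    0.  969.  962.  964.  968.  966.  993.]
 [1003.  999.  966.  962.  966.  961.  965.  970.  989.  989.]]
```

```bash
python3 -m handwheel '[[[-1.0,-2.7,-2.7,0],[-1.0,-2.7,-2.7,0],[-1.0,-2.7,-2.7,0],[-1.0,-2.7,-2.7,0],[-1.0,-2.7,-2.7,0],[-1.0,-2.7,-2.7,0],[-1.0,-2.7,-2.7,0],[-1.0,-2.7,-2.7,0]]]' 1
python3 -m handwheel '[[[-0.5,-2.7,-2.7,0],[-0.5,-2.7,-2.7,0],[-0.5,-2.7,-2.7,0],[-0.5,-2.7,-2.7,0],[-0.5,-2.7,-2.7,0],[0,-2.7,-2.7,0],[0,-2.7,-2.7,0],[0,-2.7,-2.7,0]]]'
python3 -c "
from h import *
go([500,95,330],98.5)"
```

```text
time: 1.67
tool_pos: [295.7, -232.7, 307.4]
tcp_rot: [2.043, 1.57, -0.809]
contact_force: [1.6, -0.3, 0.2]
grip_width: 91.4
time: 2.33
tool_pos: [441.1, 36.4, 332.0]
tcp_rot: [2.563, 1.57, -0.289]
contact_force: [1.2, -0.8, -0.2]
grip_width: 92.0
pos [441.1  36.4 332. ] jaw -73.4 tilt 0.06 shift cm [ 0.21 -3.93 -7.32] rows>= 2.0 turn 0.14177342055122755 t 2.33 grip 92.0 F [ 1.2 -0.8 -0.2] q [-0.09  0.12  1.53 -0.    1.49  1.19]
```

```bash
python3 -m handwheel '[[[0,-2.0,-3.6,0],[0,-2.0,-3.6,0],[0,0,0,0.07],[0,0,0,0.07],[0,0,0,0]]]'
cat > look.py <<'E'
import sys
from h import *
n=sys.argv[1]
m=bot.camera_model('wrist'); im,d=bot.capture('wrist'); save(n,im); np.savez(n+'.npz',im=im,d=d,**m)
go([500,95,330],98.5)
E
python3 look.py w1
```

```text
time: 2.75
tool_pos: [498.4, 93.9, 331.1]
tcp_rot: [0.064, 1.57, -2.929]
contact_force: [-0.7, 0.3, -0.1]
grip_width: 91.5
pos [498.2  93.5 331.4] jaw -81.3 tilt 0.03 shift cm [ 0.14 -0.12 -0.2 ] rows>= 1.0 turn 0.0033237871258955986 t 2.8 grip 91.5 F [-0.3 -0.7 -0.1] q [ 0.03  0.25  1.37 -0.    1.52  1.45]
```

View pics/w1.png

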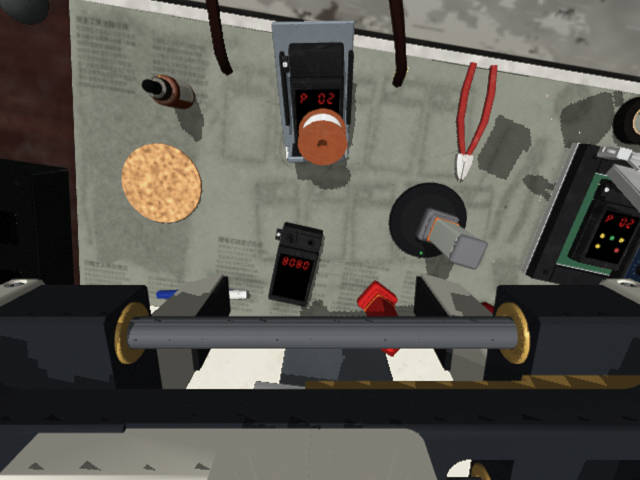

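The wrist view shows the rest upright in the image (columns 272-354), with the reel at about (322,137) against the lip. The dock is at (428,220), the mat at (161,183) and the bottle at (168,92). Next I'll measure the reel plane, the rest's direction, the mat and the dock.

```bash
cat > meas.py <<'E'
from h import *
from scipy.optimize import least_squares
def load(n):
    z=dict(np.load(n+'.npz')); m={k:z[k] for k in('fx','fy','cx','cy','position','rotation')}
    P=cloud(m,z['d']); return z,m,P
def onplane(m,c,zh):
    Rm=R.from_euler('xyz',m['rotation']).as_matrix(); c=np.asarray(c,float); ray=np.c_[(c[:,0]-m['cx'])/m['fx'],(c[:,1]-m['cy'])/m['fy'],np.ones(len(c))]@Rm.T
    return m['position']+ray*((zh-m['position'][2])/ray[:,2])[:,None]
def circ(m,mask,zh,r,n):
    cs,_=cv2.findContours(mask.astype(np.uint8),cv2.RETR_EXTERNAL,cv2.CHAIN_APPROX_NONE); c=max(cs,key=cv2.contourArea)[:,0]
    p=onplane(m,c,zh)[:,:2]
    s=least_squares(lambda x:np.hypot(*(p-x[:2]).T)-r,[*p.mean(0)],loss='soft_l1',f_scale=1.0)
    print(n,np.round(s.x,1),'med resid',np.median(abs(s.fun)).round(2)); return s.x
def plane(q,it=6):
    q=q[abs(q[:,2]-np.median(q[:,2]))<30]
    for _ in range(it):
        c=np.median(q,0); c=q.mean(0); n=np.linalg.svd(q-c,full_matrices=0)[2][2]; n*=np.sign(n[2]); e=(q-c)@n; q=q[abs(e)<max(2*e.std(),1.5)]
    return c,n,e.std(),q
E
python3 - <<'E'
from meas import *
z,m,P=load('w1'); im=z['im']; ok=z['d']>0; hsv=cv2.cvtColor(im,cv2.COLOR_RGB2HSV); V,U=np.mgrid[:480,:640]
b=lambda a,b,c,d: ok&(U>=a)&(U<=c)&(V>=b)&(V<=d)
for n,(u,v) in dict(bench=(240,150),mat=(161,183)).items(): print(n,np.round(P[v,u],1))
circ(m,b(110,130,215,235)&(hsv[...,0]>8)&(hsv[...,0]<25)&(hsv[...,1]>80),4,55,'mat')
circ(m,(U>380)&(U<470)&(V>175)&(V<265)&(im.max(2)<75),8,55,'dock')
mk=b(295,100,352,170)&(hsv[...,0]<14)&(hsv[...,1]>110)
# side vs top: show
c,n,s,q=plane(P[mk]); print('reel',len(q),c,n,np.degrees(np.arccos(n[2])),'az',np.degrees(np.arctan2(-n[1],-n[0])),s)
c,n,s,q=plane(P[b(308,60,335,100)]); print('module',len(q),c,n,np.degrees(np.arccos(n[2])),'az',np.degrees(np.arctan2(-n[1],-n[0])),s)
cv2.imwrite('pics/w1c.png',cv2.resize(im[10:195,240:390,::-1],None,fx=3.2,fy=3.2,interpolation=2))
c=np.array([[272,24],[286,160],[354,24],[350,158]])
E
```

```text
bench [5.388e+02 2.115e+02 5.000e-01]
mat [478.3 315.8   2.8]
mat [477.5 314.9] med resid 0.41
dock [480.5 -60.9] med resid 1.36
reel 2103 [572.15039211 104.52992677  84.9129515 ] [-0.06093751  0.05680156  0.99652406] 4.778588391331133 az -42.98813494732309 8.068063716847137
module 963 [629.38207409 112.98717336  88.37622496] [-0.36886097 -0.06059327  0.92750743] 21.950455852808396 az 9.328735236903666 0.9907307850950456
```

View pics/w1c.png

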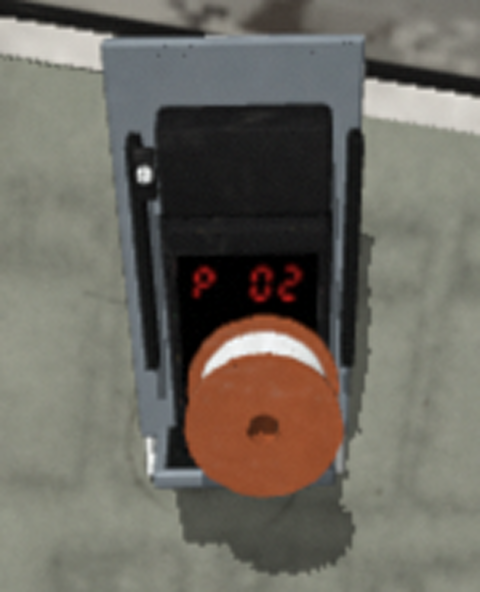

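```bash
python3 - <<'E'
from meas import *
z,m,P=load('w1'); im=z['im']; ok=z['d']>0
mk=np.zeros((480,640),np.uint8); cv2.ellipse(mk,((322.2,142),(40,36),0),1,-1)
c,n,s,q=plane(P[(mk>0)&ok]); print('reel top',len(q),c,n,np.degrees(np.arccos(n[2])),'az',np.degrees(np.arctan2(-n[1],-n[0])),s)
az=np.radians(9.5); nn=np.array([-.5*np.cos(az),-.5*np.sin(az),.866])
# exact: centre pixel on plane with given normal
Rm=R.from_euler('xyz',m['rotation']).as_matrix(); ray=Rm@np.array([(322.2-m['cx'])/m['fx'],(140.6-m['cy'])/m['fy'],1])
t=((c-m['position'])@nn)/(ray@nn); top=m['position']+t*ray; print('top centre',top,'bottom',top-29*nn,'mid',top-14.5*nn)
E
```

```text
reel top 1098 [566.8900817  102.65919811  87.86704738] [-0.48985265 -0.08306863  0.86783869] 29.791555937516737 az 9.624589489629665 0.6252798785686868
top centre [568.53908546 103.01892033  88.8403499 ] bottom [582.84022668 105.41211062  63.7263499 ] mid [575.68965607 104.21551548  76.2833499 ]
```

```bash
python3 - <<'E'
from meas import *
z,m,P=load('w1'); ok=z['d']>0
az=np.radians(9.6); ex=np.array([np.cos(az)*.866,np.sin(az)*.866,.5]); n=np.array([-.5*np.cos(az),-.5*np.sin(az),.866]); ey=np.cross(n,ex)
c=np.array([582.8,105.4,63]); Q=(P-c)
a,b,h=Q@ex,Q@ey,Q@n
print('b:',list(range(-60,61,8)))
for A in range(80,-48,-8):
    row=[]
    for B in range(-60,61,8):
        k=ok&(abs(a-A)<4)&(abs(b-B)<4)&(h>-60); row.append('%4.0f'%np.median(h[k]) if k.sum()>2 else '  --')
    print(A,' '.join(row))
E
```

```text
b: [-60, -52, -44, -36, -28, -20, -12, -4, 4, 12, 20, 28, 36, 44, 52, 60]
80  290  289  318  354  -24   -6   -5   -5   -5   -5   -5   -6  -24  292  314  285
72  280  278  291  -13  -21   -4   -4   -4   -4   -4   -4   -4   -4  281  276  276
64   --   --  282  -12  -23   -4   -4   -4   -4   -4   -4   -4   -4  276  281   --
56   --   --  281  -13  -23   -3   -3   -3   -3   -3   -3   -3  -14  -13  278   --
48   --   --   --  -13  -23    0    1    1    1    1    0    1  -24  -13  -25   --
40   --   --   --  -13  -16    1    0    0    0    0    0    1  -23  -13  -25   --
32   --   --   --  -13  -14    0    0    0    0    1    0    0  -23  -13  -25   --
24   --   --   --  -13  -23    0    1    3    3    1    0    0  -24  -13  -25   --
16   --   --   --  -13  -23    3   13   17   19   13    3    1  -23  -14  -25   --
8   --   --   --  -12  -13   29   30   30   30   30   28    1  -21  -14  -25   --
0   --   --   --  -13  -11   30   29   30   30   29   29    3  -24  -13  -25   --
-8   --   --   --   --   29   30   30   28   26   30   29   15  -24  -24  -25   --
-16   --   --   --  -25  -24   30   30   30   30   30   30    1  -24  -25  -25   --
-24  -58  -59  -58  -56  -24   29   30   30   30   29   30    1  -24  -24  -26  -59
-32  -54  -55  -55  -53    6   10   30   30   30   29   10    8   -2  -18  -50  -54
-40  -50  -50  -50  -49   10   10   --   --   --   --   10   10   10    9  -49  -50
```

```bash
python3 -c "
from h import *
go([571.5,103.5,150],99.6)"
```

```text
pos [498.2  93.5 331.4] jaw -81.3 tilt 0.03 shift cm [18.14  0.12 -7.41] rows>= 5.0 turn -0.015874834646041433 t 2.8 grip 91.5 F [-0.3 -0.7 -0.1] q [ 0.03  0.25  1.37 -0.    1.52  1.45]
```

```bash
python3 -m handwheel '[[[3.0,0,-1.5,-0.016],[3.0,0,-1.5,0],[3.0,0,-1.5,0],[3.0,0,-1.5,0],[3.0,0,-1.4,0],[3.0,0.1,0,0],[0,0,0,0],[0,0,0,0]]]' 1
python3 -c "
from h import *
go([571.5,103.5,68],99.6)"
python3 look.py w2
```

```text
time: 3.47
tool_pos: [570.4, 103.7, 151.1]
tcp_rot: [-0.094, 1.567, -3.069]
contact_force: [1.1, 0.0, -0.7]
grip_width: 91.9
pos [570.4 103.7 151.1] jaw -80.5 tilt 0.19 shift cm [ 8.31  0.04 -0.13] rows>= 2.0 turn -0.0010692002388010596 t 3.47 grip 91.9 F [ 1.1  0.  -0.7] q [ 0.05  0.51  1.48 -0.    1.16  1.45]
pos [571.6 103.9 153. ] jaw -80.5 tilt 0.05 shift cm [-17.71  -0.31   7.19] rows>= 5.0 turn 0.017990810933943183 t 3.52 grip 91.8 F [0.1 0.8 1.1] q [ 0.05  0.51  1.47 -0.    1.16  1.45]
```

View pics/w2.png

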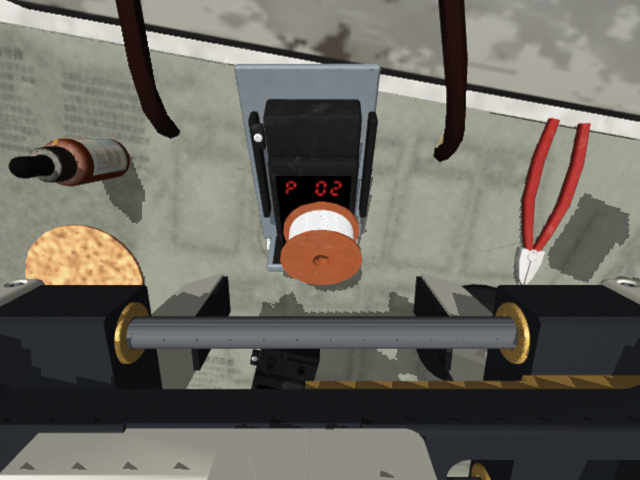

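The wrist view shows the reel centred between the fingers (column 321, rows 205-285), with nothing under the finger paths. I'll go down and grip.

```bash
python3 -m handwheel '[[[2.5,0,0,0],[2.5,0,0,0],[2.0,0,0,0],[1.3,0,0,0],[0,0,0,0]]]' 1
python3 -c "
from h import *
go([571.5,103.5,68],99.6)"
```

```text
time: 3.93
tool_pos: [571.0, 104.1, 68.9]
tcp_rot: [0.001, 1.57, -2.975]
contact_force: [-0.5, 0.5, -0.0]
grip_width: 91.6
pos [571.  104.1  68.9] jaw -80.5 tilt 0.03 shift cm [ 0.09  0.06 -0.04] rows>= 1.0 turn -0.001299433982570743 t 3.93 grip 91.6 F [-0.5  0.5 -0. ] q [ 0.05  0.61  1.56 -0.    0.97  1.45]
```

```bash
python3 -m handwheel '[[[0,0,0,0],[0,0,0,0],[0,0,0,0],[0,0,0,0],[0,0,0,0],[0,0,0,0],[0,0,0,0],[0,0,0,0]]]' 0
python3 -m handwheel '[[[-0.8,0,0,0],[-1.5,0,0,0],[-3.0,0,0,0],[-3.0,0,0,0],[-3.0,0,0,0],[-3.0,0,0,0],[0,0,0,0]]]'
python3 look.py w3
```

```text
time: 4.6
tool_pos: [571.6, 104.2, 69.2]
tcp_rot: [2.819, 1.57, -0.157]
contact_force: [-0.8, -1.4, 4.7]
grip_width: 53.2
time: 5.18
tool_pos: [574.1, 104.4, 218.5]
tcp_rot: [3.02, 1.56, 0.044]
contact_force: [0.0, -0.3, 0.1]
grip_width: 53.2
pos [572.9 104.3 215.4] jaw -80.5 tilt 0.4 shift cm [-11.51  -0.27   7.27] rows>= 4.0 turn 0.01755150727525688 t 5.23 grip 53.2 F [-0.8  0.3 -1.7] q [ 0.05  0.45  1.39 -0.    1.3   1.45]
```

View pics/w3.png

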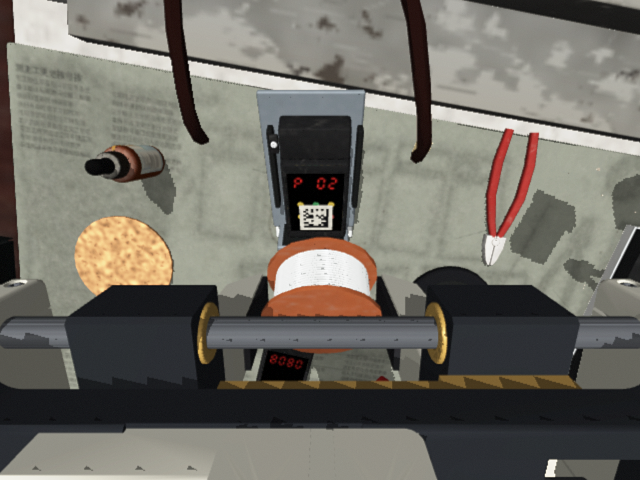

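```bash
python3 - <<'E'
from meas import *
z,m,P=load('top0')
for u,v in [(165,260),(150,300),(120,270),(170,320),(180,200),(150,220),(140,150)]: print(u,v,np.round(P[v,u]))
z,m,P=load('w3'); im=z['im']; ok=z['d']>0
c,n,s,q=plane(P[200:232,300:335][ok[200:232,300:335]]); print('label patch',c,n,s,'az',np.degrees(np.arctan2(-n[1],-n[0])))
cv2.imwrite('pics/w3c.png',cv2.resize(im[165:330,240:400,::-1],None,fx=3.5,fy=3.5,interpolation=2))
bot.capture('wrist'); print(bot.spot_point('wrist','code_label'),bot.find_in('wrist','code_label'))
go([474,315,120])
E
```

```text
165 260 [460. 466. -21.]
150 300 [375. 475.  36.]
120 270 [436. 535.  40.]
170 320 [334. 456. -32.]
180 200 [585. 429.   4.]
150 220 [550. 505. -34.]
140 150 [693. 513.  13.]
label patch [580.4536652  108.79809145  63.07840949] [-0.48768919 -0.09163466  0.86819487] 0.6209504427573449 az 10.641550507381453
[{'point': [317.0, 216.3], 'conf': 0.74}] [{'bbox': [298.4, 202.3, 34.6, 25.0], 'conf': 0.7}, {'bbox': [74.5, 214.6, 98.9, 79.5], 'conf': 0.2}]
pos [570.4 104.1 210.3] jaw -80.5 tilt 0.16 shift cm [  9.05 -22.39   6.01] rows>= 6.0 turn None t 5.38 grip 53.4 F [-0.7  0.3 -1.1] q [ 0.05  0.46  1.39 -0.    1.3   1.45]
```

View pics/w3c.png

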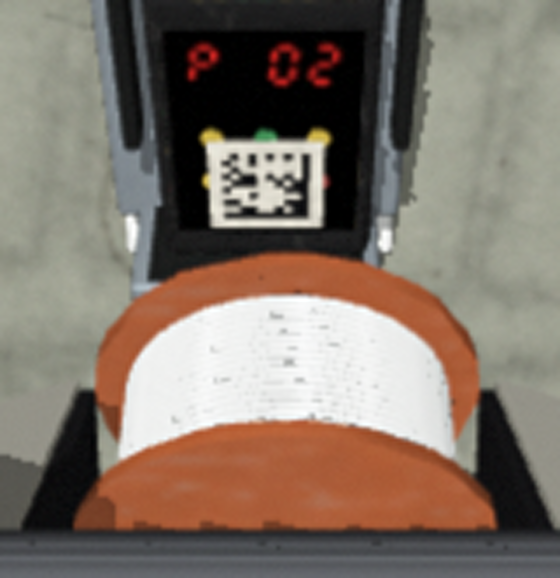

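```bash
python3 - <<'E'
from meas import *
z,m,P=load('w3')
cr=np.array([(206,141),(327,141),(323,228),(211,228)])/3.5+[240,165]-0.4
n=np.array([-.5*np.cos(np.radians(9.8)),-.5*np.sin(np.radians(9.8)),.866]); c0=np.array([580.45,108.8,63.08])
Rm=R.from_euler('xyz',m['rotation']).as_matrix()
ray=np.c_[(cr[:,0]-m['cx'])/m['fx'],(cr[:,1]-m['cy'])/m['fy'],np.ones(4)]@Rm.T
p=m['position']+ray*(((c0-m['position'])@n)/(ray@n))[:,None]
print(p.round(1),p.mean(0),[np.linalg.norm(p[i]-p[i-1]).round(1) for i in range(4)])
for a,b in((0,1),(3,2)): d=p[b]-p[a]; print(np.degrees(np.arctan2(-d[0],d[1]))%180-180)
E
python3 -m handwheel '[[[0.5,-3.2,0.86,0],[1.0,-3.2,0.86,0],[1.5,-3.2,0.86,0],[1.5,-3.2,0.86,0],[1.5,-3.2,0.86,0],[1.5,-3.2,0.86,0],[1.5,-3.2,0.86,0],[0,0,0,0]]]'
python3 -c "
from h import *
go([474,315,40])"
```

```text
[[588.9 126.9  69.7]
 [593.9  96.4  69.5]
 [567.4  92.4  54.1]
 [562.4 122.5  54.2]] [578.17491268 109.55868134  61.86016498] [np.float64(30.9), np.float64(30.9), np.float64(31.0), np.float64(30.6)]
-170.54798542474958
-170.5719211576566
time: 6.05
tool_pos: [469.5, 318.5, 116.8]
tcp_rot: [0.083, 1.561, -2.888]
contact_force: [-1.2, -0.6, -1.0]
grip_width: 53.6
pos [469.5 318.5 116.8] jaw -80.2 tilt 0.55 shift cm [ 7.67  0.41 -0.46] rows>= 2.0 turn None t 6.05 grip 53.6 F [-1.2 -0.6 -1. ] q [0.46 0.53 1.55 0.   1.07 1.86]
```

```bash
python3 -m handwheel '[[[3,0.2,-0.3,0],[3,0.2,-0.2,0],[2,0,0,0],[0,0,0,0],[0,0,0,0]]]'
python3 -m handwheel '[[[0.4,0,0,0],[0.4,0,0,0],[0.3,0,0,0],[0,0,0,0]]]'
python3 look.py w4; python3 -c "
from h import *
im,d=bot.capture('scene'); save('s4',cv2.resize(im[230:360,160:340],None,fx=4,fy=4))"
```

```text
time: 6.47
tool_pos: [479.4, 311.2, 40.0]
tcp_rot: [0.308, 1.566, -2.668]
contact_force: [-0.4, 0.1, -1.4]
grip_width: 53.5
time: 6.8
tool_pos: [480.6, 312.0, 30.8]
tcp_rot: [3.035, 1.57, 0.059]
contact_force: [-0.6, -0.2, -1.9]
grip_width: 53.2
pos [480.7 312.1  31. ] jaw -80.5 tilt 0.02 shift cm [-29.9   21.73   1.66] rows>= 9.0 turn 0.01745582234139591 t 6.85 grip 53.3 F [-0.1  0.4 -1. ] q [ 0.44  0.65  1.62 -0.    0.88  1.85]
```

View pics/s4.png

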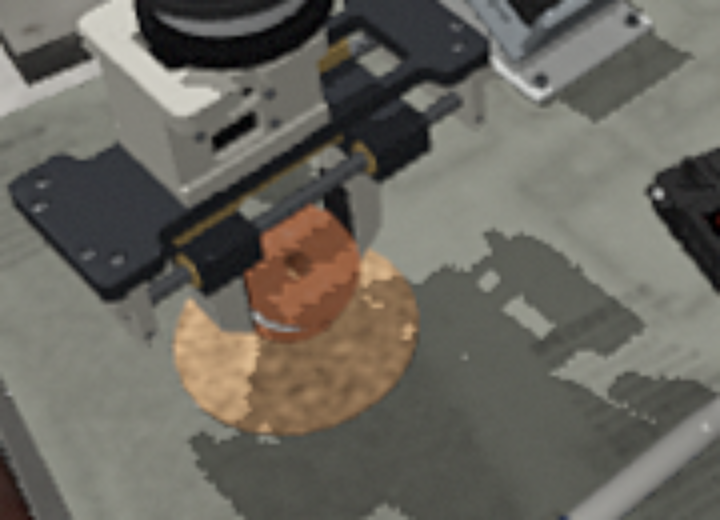

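```bash
python3 -m handwheel '[[[0.4,0,0,0],[0.4,0,0,0],[0.4,0,0,0],[0,0,0,0]]]'
python3 -m handwheel '[[[0.3,0,0,0],[0.3,0,0,0],[0.2,0,0,0],[0,0,0,0]]]'; python3 -c "
from h import *
im,d=bot.capture('scene'); save('s5',cv2.resize(im[230:360,160:340],None,fx=4,fy=4))"
```

```text
time: 7.23
tool_pos: [485.8, 313.4, 21.9]
tcp_rot: [-2.986, 1.558, 0.322]
contact_force: [5.7, -0.3, 16.7]
grip_width: 53.6
time: 7.57
tool_pos: [490.5, 314.8, 17.0]
tcp_rot: [-2.952, 1.547, 0.355]
contact_force: [14.4, -0.6, 24.6]
grip_width: 53.5
```

View pics/s5.png

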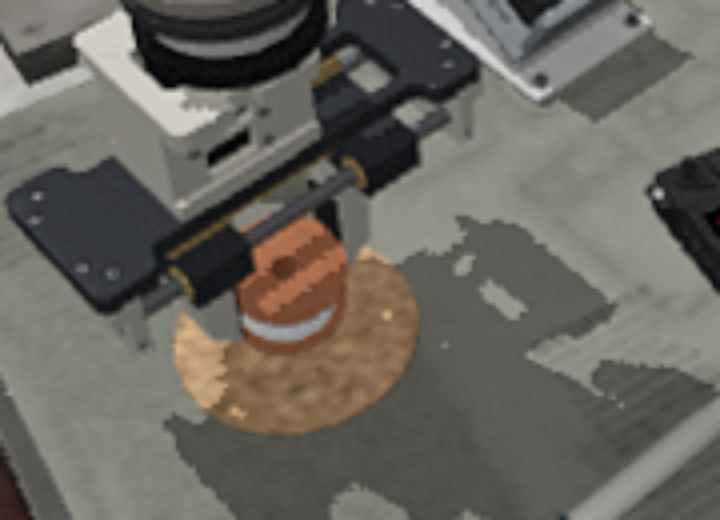

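```bash
python3 -m handwheel '[[[-0.4,0,0,0],[0,0,0,0]]]'
python3 -m handwheel '[[[0,0,0,0],[0,0,0,0],[0,0,0,0],[0,0,0,0],[0,0,0,0],[0,0,0,0]]]' 1
python3 -c "
from h import *
go([474,315,40])
im,d=bot.capture('scene'); save('s6',cv2.resize(im[230:360,160:340],None,fx=4,fy=4))"
```

```text
time: 7.78
tool_pos: [486.8, 314.1, 19.3]
tcp_rot: [-2.917, 1.555, 0.39]
contact_force: [8.1, 0.7, 16.4]
grip_width: 53.7
time: 8.28
tool_pos: [480.2, 312.0, 14.2]
tcp_rot: [0.349, 1.57, -2.627]
contact_force: [-1.1, -0.7, -0.2]
grip_width: 88.5
pos [480.2 312.   14.2] jaw -80.5 tilt 0.07 shift cm [-2.58 -0.4   0.56] rows>= 1.0 turn None t 8.28 grip 88.5 F [-1.1 -0.7 -0.2] q [ 0.44  0.67  1.63 -0.    0.85  1.85]
```

View pics/s6.png

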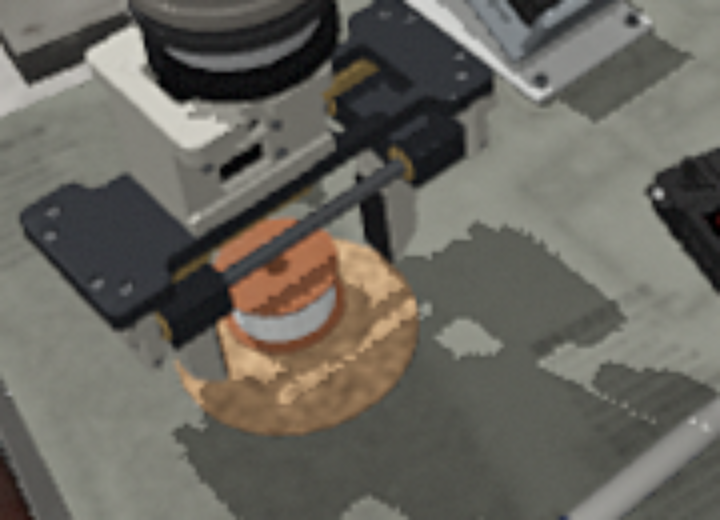

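```bash
python3 -m handwheel '[[[-1.5,0,0,0],[-3,0,0,0],[-4,0,0,0],[-4,0,0,0],[-4,0,0,0],[-3,0,0,0],[0,0,0,0]]]' 1
python3 look.py w7
```

```text
time: 8.92
tool_pos: [483.3, 313.5, 216.8]
tcp_rot: [-2.87, 1.558, 0.438]
contact_force: [1.1, 0.5, -0.4]
grip_width: 91.6
pos [482.1 312.9 213.3] jaw -80.5 tilt 0.43 shift cm [-11.72  21.76   1.75] rows>= 6.0 turn 0.01763282163618255 t 8.97 grip 91.8 F [ 1.   0.5 -0.2] q [ 0.44  0.44  1.41 -0.    1.28  1.85]
```

View pics/w7.png

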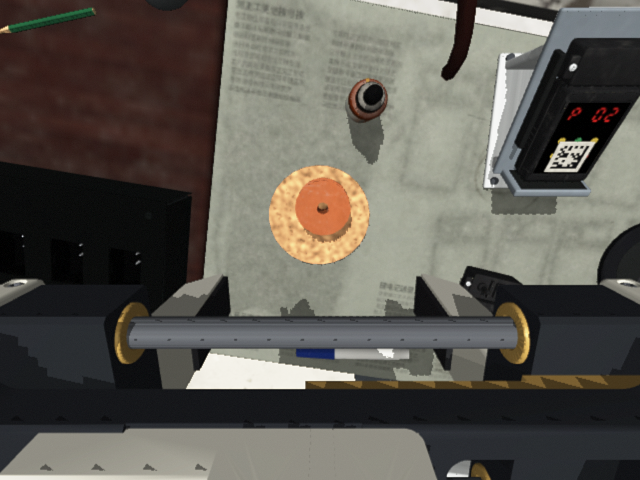

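The reel lies flat on the cork mat, centred at (323,209) against the mat's (319,215). Next I'll check it with depth and move over to the reader.

```bash
python3 - <<'E'
from meas import *
z,m,P=load('w7'); im=z['im']; ok=z['d']>0
mk=np.zeros((480,640),np.uint8); cv2.ellipse(mk,((323,208),(46,46),0),1,-1)
c,n,s,q=plane(P[(mk>0)&ok]); print('reel top',c,np.degrees(np.arccos(n[2])),s)
hsv=cv2.cvtColor(im,cv2.COLOR_RGB2HSV); V,U=np.mgrid[:480,:640]
circ(m,(U>250)&(U<380)&(V>150)&(V<275)&(hsv[...,0]<25)&(hsv[...,1]>80),4,55,'mat')
circ(m,(U>280)&(U<365)&(V>170)&(V<245)&(hsv[...,0]<10)&(hsv[...,1]>130),33,28,'reel')
# label again
cv2.imwrite('pics/w7c.png',cv2.resize(im[120:200,530:620,::-1],None,fx=6,fy=6,interpolation=2))
go([440,-65,240],-100)
E
```

```text
reel top [492.32313562 313.34334504  32.53229978] 0.21257679432205698 0.6474769273828599
mat [477.5 315.7] med resid 0.71
reel [463.2 308.1] med resid 1.28
pos [482.1 312.9 213.3] jaw -80.5 tilt 0.43 shift cm [-2.82 36.57 10.38] rows>= 10.0 turn 0.34051873325513304 t 8.97 grip 91.8 F [ 1.   0.5 -0.2] q [ 0.44  0.44  1.41 -0.    1.28  1.85]
```

```bash
python3 -m handwheel '[[[0,3.8,0,0],[-0.5,3.8,0,0],[-0.5,3.8,0,0],[-0.5,3.8,0,0],[-0.5,3.8,0,0],[-0.5,3.8,0,0],[0,3.8,0,0],[0,3.8,0,0]]]' 1
python3 -m handwheel '[[[0,3.4,0,0.114],[0,3.4,0,0.114],[0,0,0,0.112],[0,0,0,0]]]'
python3 look.py w8
```

```text
time: 9.63
tool_pos: [530.1, 10.5, 233.3]
tcp_rot: [-0.275, 1.569, 3.033]
contact_force: [1.0, -0.1, -0.2]
grip_width: 92.0
time: 9.97
tool_pos: [537.4, -57.0, 232.7]
tcp_rot: [-0.032, 1.567, 2.928]
contact_force: [0.1, 1.1, 0.4]
grip_width: 92.0
pos [537.4 -55.7 233. ] jaw -100.0 tilt 0.18 shift cm [ -9.67 -14.2    6.32] rows>= 5.0 turn -0.32221751198638665 t 10.02 grip 91.7 F [0.1 0.5 0.5] q [-0.25  0.37  1.47  0.    1.31  1.5 ]
```

View pics/w8.png

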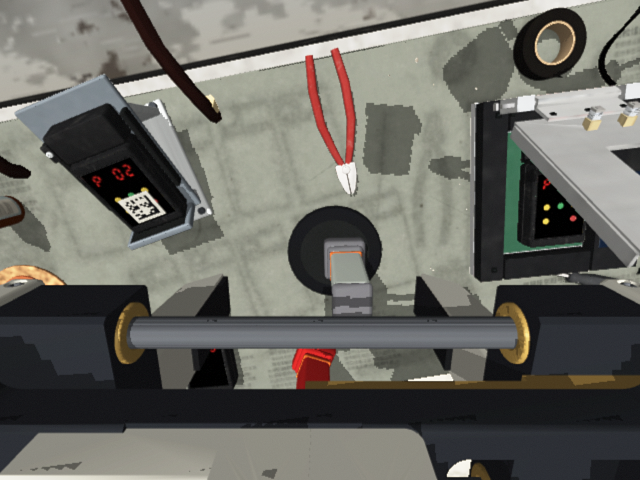

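The wrist view shows the reader on the dock: cap at (351,297), hood at (345,245), dock centre about (335,250). Its faces line up with the image axes. The red look-alike, at (313,362), is behind it.

```bash
python3 - <<'E'
from meas import *
z,m,P=load('w8'); im=z['im']; ok=z['d']>0; V,U=np.mgrid[:480,:640]
b=lambda a,b,c,d: ok&(U>=a)&(U<=c)&(V>=b)&(V<=d)
circ(m,(U>280)&(U<390)&(V>195)&(V<300)&(im.max(2)<75),8,55,'dock')
q=P[b(325,275,380,314)&(P[...,2]>123)&(P[...,2]<136)]; print('cap',len(q),q.mean(0),q.min(0),q.max(0),cv2.minAreaRect(q[:,:2].astype(np.float32)))
q=P[b(315,235,375,275)&(P[...,2]>18)&(P[...,2]<33)]; print('hood',len(q),q.mean(0),q.min(0),q.max(0),cv2.minAreaRect(q[:,:2].astype(np.float32)))
z,m,P=load('top0'); q=P[190:280,380:450].reshape(-1,3); q=q[(q[:,2]>122)&(q[:,2]<136)];print('top cap',cv2.minAreaRect(q[:,:2].astype(np.float32)),len(q))
cv2.imwrite('pics/w8c.png',cv2.resize(im[200:320,280:400,::-1],None,fx=5,fy=5,interpolation=2))
go([474,-71,190],-100)
E
```

```text
dock [481.6 -61.9] med resid 1.6
cap 1283 [480.75933485 -72.45130567 129.22785918] [463.36335694 -90.43484935 124.10110376] [495.34280077 -53.82466205 131.75816896] ((479.6413269042969, -72.65489196777344), (33.76729202270508, 28.08271598815918), 81.21417999267578)
hood 460 [490.9455241  -71.18505852  25.96630678] [462.269005   -97.14363008  18.09333906] [502.04584584 -46.53546835  32.94028887] ((478.8865966796875, -72.18557739257812), (45.07505416870117, 41.28581237792969), 80.44970703125)
top cap ((474.3509216308594, -71.85596466064453), (33.718074798583984, 34.16990280151367), 79.92237091064453) 326
pos [537.4 -55.7 233. ] jaw -100.0 tilt 0.18 shift cm [4.32 2.61 5.97] rows>= 2.0 turn 0.0006683996325640478 t 10.02 grip 91.7 F [0.1 0.5 0.5] q [-0.25  0.37  1.47  0.    1.31  1.5 ]
```

View pics/w8c.png

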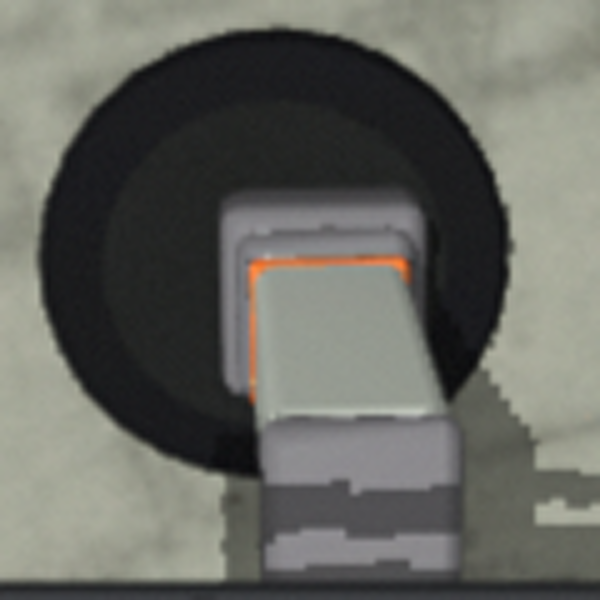

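```bash
python3 -m handwheel '[[[1.4,1.35,3.0,0],[1.4,1.35,2.9,0],[1.4,0,0,0],[0,0,0,0],[0,0,0,0]]]' 1
python3 -c "
from h import *
go([474.5,-72,87],-99.8)"
```

```text
time: 10.43
tool_pos: [475.3, -70.6, 192.4]
tcp_rot: [-0.381, 1.57, 2.59]
contact_force: [1.2, -0.8, 0.4]
grip_width: 91.9
pos [475.3 -70.6 192.4] jaw -99.8 tilt 0.06 shift cm [10.54  0.15  0.04] rows>= 3.0 turn 0.00038801393154057703 t 10.43 grip 91.9 F [ 1.2 -0.8  0.4] q [-0.31  0.29  1.7   0.    1.15  1.43]
```

```bash
python3 -m handwheel '[[[3,0.15,0.05,0],[3,0,0,0],[2.5,0,0,0],[2,0,0,0],[0,0,0,0],[0,0,0,0]]]' 1
python3 -m handwheel '[[[0,0,0,0],[0,0,0,0],[0,0,0,0],[0,0,0,0],[0,0,0,0],[0,0,0,0],[0,0,0,0],[0,0,0,0]]]' 0
python3 -m handwheel '[[[0,0,0,0],[0,0,0,0]]]'
python3 -c "
from h import *
go([474.5,-72,87],-99.8)"
```

```text
time: 10.93
tool_pos: [475.4, -72.5, 87.8]
tcp_rot: [-0.203, 1.57, 2.767]
contact_force: [-0.2, -0.0, 0.8]
grip_width: 91.8
time: 11.6
tool_pos: [474.6, -73.0, 87.8]
tcp_rot: [2.554, 1.571, -0.761]
contact_force: [0.8, -0.1, 0.5]
grip_width: 42.9
time: 11.77
tool_pos: [474.6, -73.0, 87.7]
tcp_rot: [-2.112, 1.571, 0.856]
contact_force: [0.1, 0.4, 0.1]
grip_width: 33.3
pos [474.6 -73.   87.7] jaw -100.0 tilt 0.0 shift cm [ 0.07 -0.09  0.03] rows>= 1.0 turn -0.0032828811315696585 t 11.77 grip 33.3 F [0.1 0.4 0.1] q [-0.31  0.43  1.83  0.    0.88  1.43]
```

```bash
python3 -m handwheel '[[[0,0,0,0],[0,0,0,0],[0,0,0,0],[0.25,0,0,0],[0.25,0,0,0],[0.1,0,0,0]]]'
python3 -m handwheel '[[[0,0,0.6,0],[0,0,0.6,0],[0,0,0.6,0],[0,0,0,0]]]'
python3 -c "
from h import *
go([474.5,-72,87],-99.8)
im,d=bot.capture('scene'); save('s9',cv2.resize(im[160:300,330:460],None,fx=4,fy=4))"
```

```text
time: 12.27
tool_pos: [477.9, -73.1, 86.3]
tcp_rot: [3.136, 1.561, -0.18]
contact_force: [-6.4, 5.5, 40.7]
grip_width: 33.5
time: 12.6
tool_pos: [461.9, -70.9, 86.3]
tcp_rot: [3.059, 1.556, -0.257]
contact_force: [3.6, 2.4, 29.1]
grip_width: 33.7
pos [461.9 -70.9  86.3] jaw -100.0 tilt 0.85 shift cm [-0.05 -0.11 -1.26] rows>= 1.0 turn -0.0031713946934458937 t 12.6 grip 33.7 F [ 3.6  2.4 29.1] q [-0.32  0.41  1.88  0.    0.84  1.43]
```

View pics/s9.png

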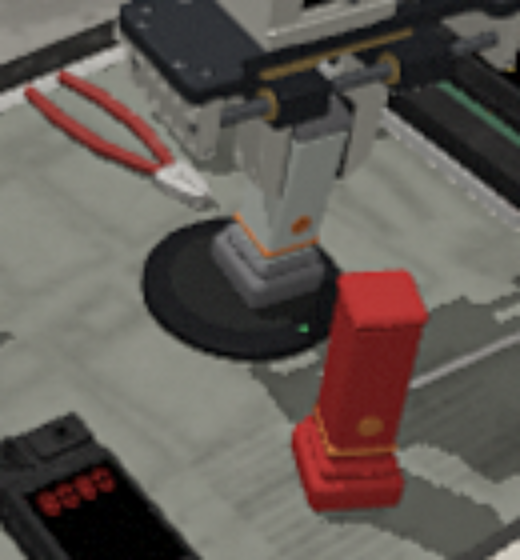

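```bash
python3 -m handwheel '[[[0,0,0.6,0],[0,0,0.6,0],[0,0,0.6,0],[0,0,0,0]]]'
python3 -c "
from h import *
z=np.load('scene0.npz')['im']
im,d=bot.capture('scene'); save('s10',np.hstack([cv2.resize(x[160:300,340:440],None,fx=4,fy=4) for x in(z,im)]))"
```

```text
time: 12.98
tool_pos: [441.0, -67.2, 84.4]
tcp_rot: [3.019, 1.564, -0.297]
contact_force: [-0.8, 2.1, 22.2]
grip_width: 33.5
```

View pics/s10.png

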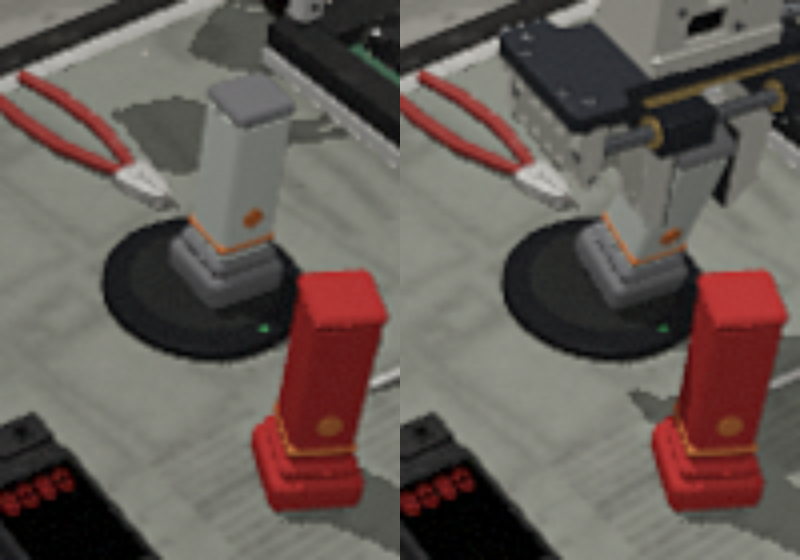

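```bash
python3 -m handwheel '[[[0,0,0.6,0],[0.1,0,0.6,0],[0.1,0,0.6,0],[0.1,0,0.3,0],[0,0,0,0]]]'
python3 -c "
from h import *
z=np.load('scene0.npz')['im']
im,d=bot.capture('scene'); save('s11',np.hstack([cv2.resize(x[160:300,340:440],None,fx=4,fy=4) for x in(z,im)]))"
```

```text
time: 13.45
tool_pos: [418.4, -63.2, 79.2]
tcp_rot: [2.859, 1.57, -0.457]
contact_force: [-0.2, 0.7, 8.2]
grip_width: 33.6
```

View pics/s11.png

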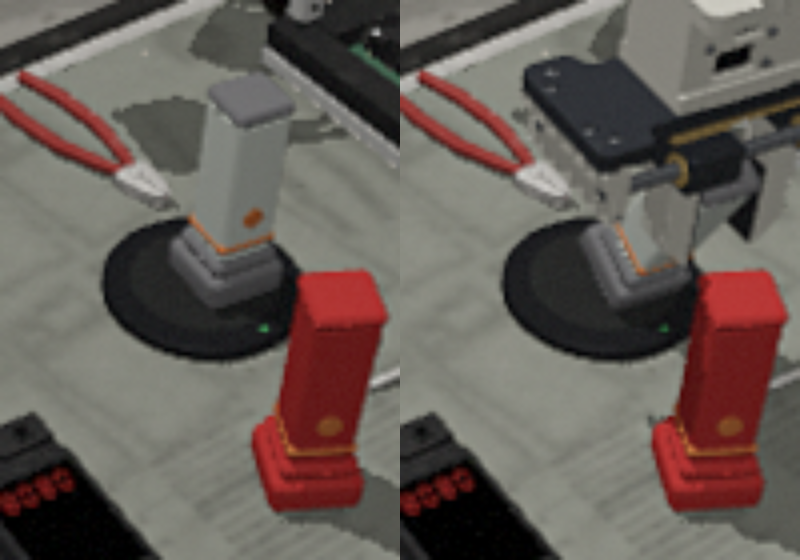

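```bash
python3 -m handwheel '[[[-1,0,0,0],[-2,0,0,0],[-3.5,0,0,0],[-3.5,0,0,0],[-3.5,0,0,0],[-2.5,0,0,0],[0,0,0,0],[0,0,0,0]]]'
python3 look.py w12; python3 -c "
from h import *
m=bot.camera_model('scene')
im,d=bot.capture('scene'); save('s12',im); np.savez('s12.npz',im=im,d=d,**m)"
```

```text
time: 14.17
tool_pos: [418.7, -63.2, 239.2]
tcp_rot: [2.878, 1.569, -0.438]
contact_force: [-0.5, -0.7, -1.8]
grip_width: 33.5
pos [417.9 -63.  237.9] jaw -100.0 tilt 0.08 shift cm [ -9.22 -16.98  -5.34] rows>= 5.0 turn -0.3226129430960368 t 14.22 grip 33.3 F [-1.2  0.2 -2.1] q [-0.33  0.14  1.76 -0.    1.24  1.41]
```

View pics/w12.png

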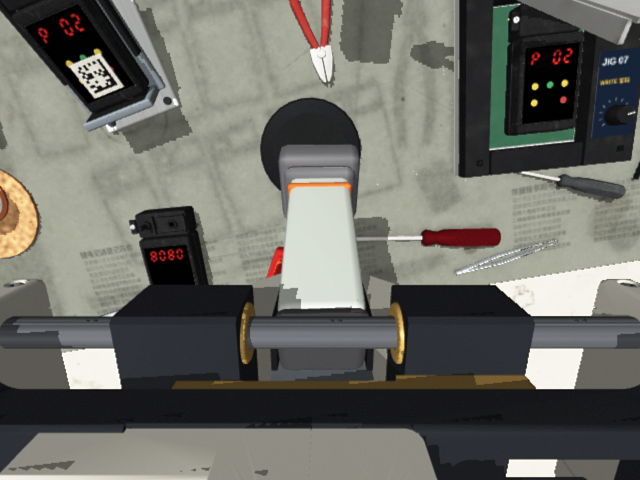

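View pics/s12.png

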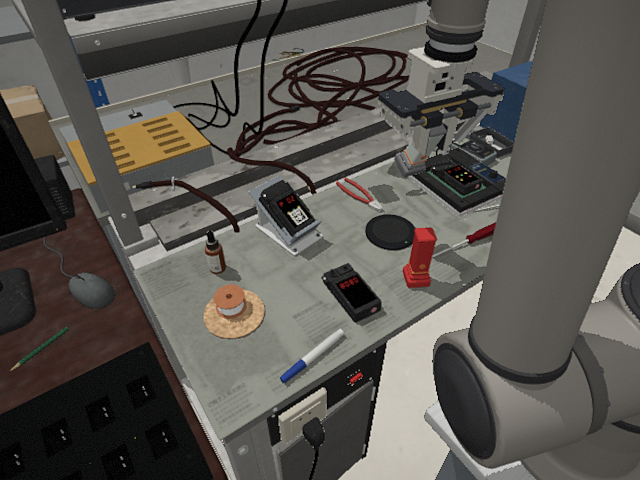

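The reader is held tilted in the grip. In the wrist view its white front face spans (290-355, 190-290), with the orange band at row 187 and the hood at (318,165). I'll fit the face plane to get the tilt and the window position.

```bash
cat > rd.py <<'E'
import sys
from meas import *
def reader(n,face,hood):
    z,m,P=load(n); ok=z['d']>0
    p,M,o=tool()
    u0,v0,u1,v1=face; k=np.zeros_like(ok); k[v0:v1,u0:u1]=1
    c,nn,s,q=plane(P[k&ok])
    jaw=M[:,1]
    # face normal (pointing away from robot/up); axis = jaw x normal
    ax=np.cross(jaw,nn); ax/=np.linalg.norm(ax); ax*=np.sign(ax[2])
    print('face normal',nn.round(3),'rms',s.round(2),'axis',ax.round(3),'tilt',np.degrees(np.arccos(ax[2])).round(1),'az',np.degrees(np.arctan2(-ax[1],-ax[0])).round(1),'normal.jaw',round(float(nn@jaw),3))
    # body centre line: face point -16 along normal
    # lateral centring along jaw from TCP
    b=c-16*nn; b=b+((p-b)@jaw)*jaw
    g=p-19*M[:,0]
    # nose: find extent along axis of front hood points
    u0,v0,u1,v1=hood; k=np.zeros_like(ok); k[v0:v1,u0:u1]=1; q=P[k&ok]; h=(q-c)@nn; a=(q-b)@ax; 
    kk=(h>3)&(h<11); print('hood front pts',kk.sum(),'lowest along axis',np.percentile(a[kk],[0.5,1,3,50]).round(1), 'h',np.median(h[kk]).round(1))
    kk2=(abs(h)<2.5); print('face bottom a',np.percentile(a[kk2],1).round(1))
    a0=np.percentile(a[kk],1); w=b+a0*ax
    print('grasp offset from axis',round(float((g-b)@nn),1),'grasp height on body',round(float((g-w)@ax),1)); print('window',w.round(1),'window in tool (mm)',(M.T@(w-p)).round(1))
    return w,ax
if __name__=='__main__':
    reader(sys.argv[1],eval(sys.argv[2]),eval(sys.argv[3]))
E
python3 rd.py w12 '(298,200,348,285)' '(280,140,356,180)'
python3 - <<'E'
from meas import *
z,m,P=load('w12');
cv2.imwrite('pics/w12c.png',cv2.resize(z['im'][130:290,260:380,::-1],None,fx=4,fy=4,interpolation=2))
for v in range(140,290,8): print(v,P[v,318].round(1))
E
```

```text
face normal [ 0.891 -0.155  0.426] rms 0.42 axis [-0.419  0.074  0.905] tilt 25.2 az -9.9 normal.jaw -0.002
hood front pts 1591 lowest along axis [-76.7 -74.9 -74.1 -63.1] h 6.3
face bottom a -61.2
grasp offset from axis -14.2 grasp height on body 90.9
window [468.3 -71.8 180. ] window in tool (mm) [ 57.1   0.  -51.8]
140 [490.5 -72.7   8.5]
148 [487.1 -73.9 193.5]
156 [483.2 -73.3 201.7]
164 [478.9 -72.5 200.4]
172 [475.3 -71.9 207.9]
180 [471.3 -71.2 210.4]
188 [468.2 -70.7 218.1]
196 [465.2 -70.3 225.2]
204 [462.3 -69.8 230.9]
212 [459.7 -69.4 236.9]
220 [457.2 -69.  242.7]
228 [454.3 -68.5 245.9]
236 [452.4 -68.2 252.1]
244 [450.3 -67.9 256.9]
252 [448.1 -67.5 260.9]
260 [446.3 -67.3 265.5]
268 [444.2 -66.9 268.9]
276 [442.7 -66.7 273.5]
284 [440.7 -66.4 276.3]
```

View pics/w12c.png

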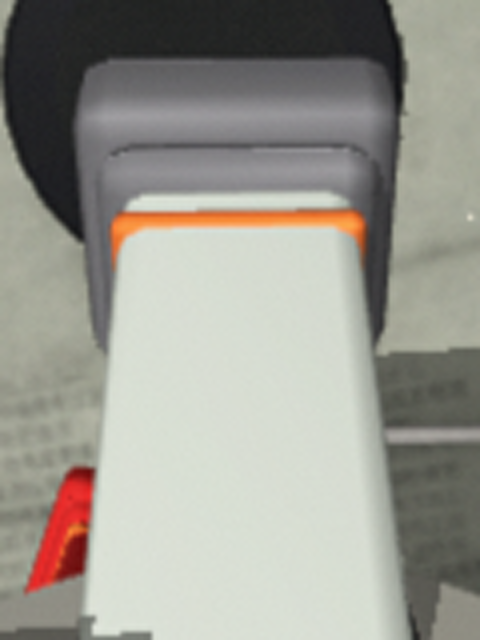

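```bash
python3 -m handwheel '[[[0,-1.5,-1.5,-0.07],[0,-2.5,-1.5,-0.09],[0,-2.5,-1.5,-0.09],[0,-2.5,-1.5,-0.09],[0,-2.5,-1.0,0],[0,-1.5,0,0],[0,0,0,0]]]'
python3 -c "
from h import *
go([497.7,96.1,182.3],-80.5)"
```

```text
time: 14.85
tool_pos: [483.8, 66.9, 236.3]
tcp_rot: [-0.353, 1.566, 2.958]
contact_force: [-0.1, -0.5, -1.7]
grip_width: 33.5
pos [483.8  66.9 236.3] jaw -80.3 tilt 0.3 shift cm [ 5.39 -2.63 -1.89] rows>= 2.0 turn 0.0031684644110887643 t 14.85 grip 33.5 F [-0.1 -0.5 -1.7] q [-0.02  0.27  1.6   0.    1.28  1.38]
```

```bash
python3 -m handwheel '[[[0.7,-1.3,-0.9,0],[0.8,-1.3,-0.9,0],[0.5,0,0,0],[0,0,0,0]]]'
python3 look.py w13
```

```text
time: 15.18
tool_pos: [497.2, 92.4, 216.2]
tcp_rot: [-0.01, 1.565, -2.985]
contact_force: [-0.7, -0.5, -1.4]
grip_width: 33.4
pos [497.5  92.1 217.1] jaw -80.5 tilt 0.23 shift cm [-11.29  -0.24  -0.25] rows>= 3.0 turn 0.017538261061263778 t 15.23 grip 33.4 F [-0.3  0.5 -1.8] q [ 0.03  0.32  1.59 -0.    1.24  1.44]
```

View pics/w13.png

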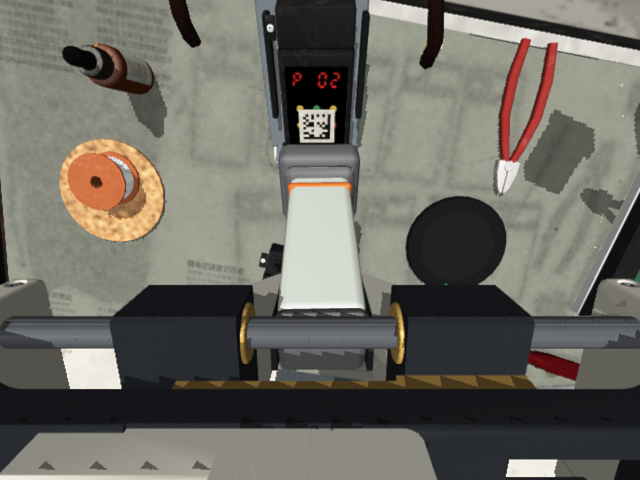

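```bash
cat > lab.py <<'E'
from rd import *
def label(n,box):
    z,m,P=load(n); im=z['im']; ok=z['d']>0; u0,v0,u1,v1=box
    g=cv2.cvtColor(im[v0:v1,u0:u1],cv2.COLOR_RGB2GRAY); g=cv2.morphologyEx((g>120).astype(np.uint8),cv2.MORPH_CLOSE,np.ones((9,9)))
    k,l,s,c=cv2.connectedComponentsWithStats(g); i=1+np.argmax(s[1:,4]); mm=(l==i)
    cs,_=cv2.findContours(mm.astype(np.uint8),0,cv2.CHAIN_APPROX_NONE); c=max(cs,key=cv2.contourArea)[:,0].astype(float)+[u0,v0]
    r=s[i]; print('label px',r[:4]+[u0,v0,0,0])
    cen=np.argwhere(mm).mean(0)[::-1]+[u0,v0]; print(cen)
    Q=P[v0:v1,u0:u1][mm&ok[v0:v1,u0:u1]]; pc,nn,s,_=plane(Q); print('plane',pc.round(1),nn.round(3),s.round(2))
    nn=np.array([-.5*np.cos(np.radians(9.6)),-.5*np.sin(np.radians(9.6)),.866])
    Rm=R.from_euler('xyz',m['rotation']).as_matrix(); ray=Rm@np.array([(cen[0]-m['cx'])/m['fx'],(cen[1]-m['cy'])/m['fy'],1])
    L=m['position']+ray*(((pc-m['position'])@nn)/(ray@nn)); print('label',L.round(1)); return L,nn
E
python3 - <<'E'
from lab import *
L,n=label('w13',(296,104,340,145))
w,ax=reader('w13',(298,200,345,285),(280,142,356,180))
x=np.cross([0,1,0],ax); d=L-w; print('dist',-(d@ax),'lateral',(d+ -(d@ax)*ax).round(1),'ang',np.degrees(np.arccos(n@ax)))
t=L+70*ax; p,M,o=tool(); print('shift cm',(M.T@(t-w)/10).round(2))
z,m,P=load('w13'); V,U=np.mgrid[:480,:640]; circ(m,(U>400)&(U<512)&(V>190)&(V<288)&(z['im'].max(2)<75),8,55,'dock')
E
```

```text
label px [296 104  44  41]
[315.21052632 125.10053981]
plane [579.  111.   62.5] [-0.492 -0.074  0.867] 0.64
label [579.1 110.9  62.5]
face normal [0.895 0.15  0.42 ] rms 0.42 axis [-0.415 -0.069  0.907] tilt 24.9 az 9.5 normal.jaw 0.0
hood front pts 1593 lowest along axis [-77.7 -76.9 -74.1 -63.3] h 6.2
face bottom a -61.4
grasp offset from axis -11.6 grasp height on body 94.8
window [547.2 100.4 154.9] window in tool (mm) [ 62.   -0.  -50.7]
dist 97.79025797371486 lateral [-8.7  3.7 -3.7] ang 5.151963129929115
shift cm [ 2.89 -0.51 -0.38]
dock [480.7 -60.1] med resid 0.97
```

```bash
python3 -m handwheel '[[[0.7,-0.1,-0.1,0],[0.8,-0.15,-0.1,0],[0.8,-0.1,-0.1,0],[0.6,-0.1,-0.1,0],[0,0,0,0],[0,0,0,0]]]'
python3 look.py w14
python3 - <<'E'
from lab import *
z,m,P=load('w14'); cv2.imwrite('pics/w14c.png',cv2.resize(z['im'][80:200,250:390,::-1],None,fx=5,fy=5,interpolation=2))
w,ax=reader('w14',(298,200,345,285),(280,142,356,180))
for L in ([578.2,109.6,61.9],[579.1,110,62.3]):
    L=np.array(L); d=L-w; print('dist',-(d@ax),'lateral',(d -(d@ax)*ax).round(1))
E
```

```text
time: 15.73
tool_pos: [501.5, 98.0, 189.2]
tcp_rot: [-0.005, 1.57, -2.98]
contact_force: [1.0, -0.0, -1.5]
grip_width: 33.4
pos [501.8  98.  189.7] jaw -80.5 tilt 0.01 shift cm [-14.03   0.27   0.22] rows>= 4.0 turn 0.01749492757598034 t 15.78 grip 33.4 F [ 0.1 -0.2 -1.7] q [ 0.04  0.35  1.62 -0.    1.17  1.45]
face normal [0.893 0.151 0.425] rms 0.42 axis [-0.419 -0.07   0.905] tilt 25.1 az 9.5 normal.jaw -0.002
hood front pts 1586 lowest along axis [-77.7 -76.8 -74.1 -63.2] h 6.2
face bottom a -61.1
grasp offset from axis -11.7 grasp height on body 94.3
window [551.7 106.4 128.2] window in tool (mm) [ 61.4   0.  -50.7]
dist 71.37046741212978 lateral [-3.4 -1.7 -1.7]
dist 71.41343986055875 lateral [-2.6 -1.4 -1.3]
```

View pics/w14c.png

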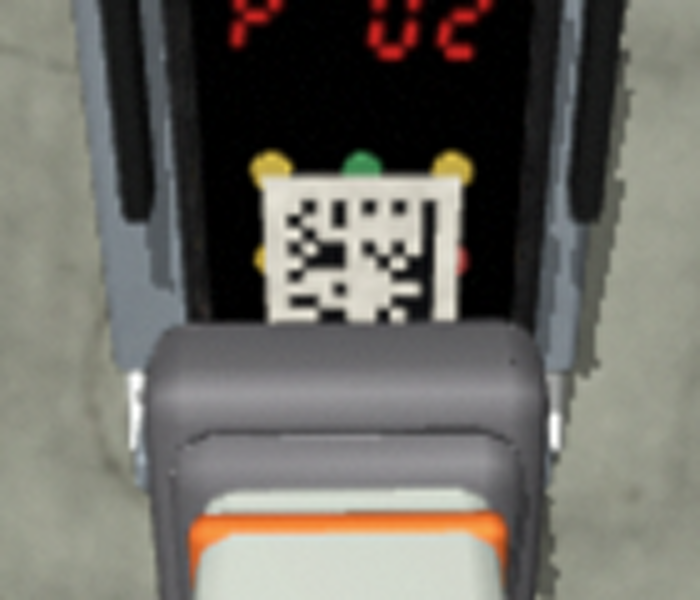

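Label (columns 303-343) and hood (279-360) are centred to within about 3 mm, at 71 mm distance and about 5° off square. I'll trim slightly and hold.

```bash
python3 -m handwheel '[[[0,0.1,0.1,0],[0,0.1,0.1,0],[0,0,0,0],[0,0,0,0],[0,0,0,0],[0,0,0,0],[0,0,0,0],[0,0,0,0]]]'
for i in 1 2 3; do python3 -m handwheel '[[[0,0,0,0],[0,0,0,0],[0,0,0,0],[0,0,0,0],[0,0,0,0],[0,0,0,0],[0,0,0,0],[0,0,0,0]]]'; done
python3 look.py w15
python3 - <<'E'
from lab import *
z,m,P=load('w15'); 
w,ax=reader('w15',(298,200,345,285),(280,142,356,180))
L=np.array([578.6,109.8,62]); d=L-w; print('dist',-(d@ax),'lateral',(d -(d@ax)*ax).round(1))
E
```

```text
time: 16.45
tool_pos: [500.1, 95.7, 189.7]
tcp_rot: [2.008, 1.571, -0.968]
contact_force: [-0.7, -0.2, -2.1]
grip_width: 33.4
time: 17.12
tool_pos: [500.0, 95.7, 189.7]
tcp_rot: [1.434, 1.571, -1.542]
contact_force: [-1.0, -1.1, -3.3]
grip_width: 33.6
time: 17.78
tool_pos: [500.0, 95.7, 189.7]
tcp_rot: [0.891, 1.571, -2.084]
contact_force: [0.8, 0.0, -1.3]
grip_width: 33.1
time: 18.45
tool_pos: [500.0, 95.7, 189.7]
tcp_rot: [1.733, 1.571, -1.243]
contact_force: [0.4, 0.1, -2.4]
grip_width: 33.7
pos [500.   95.7 189.7] jaw -80.5 tilt 0.0 shift cm [-14.03   0.07   0.02] rows>= 4.0 turn 0.017455665350773288 t 18.5 grip 33.1 F [-0.4 -0.4 -0.9] q [ 0.04  0.35  1.63 -0.    1.17  1.44]
face normal [0.893 0.152 0.424] rms 0.42 axis [-0.419 -0.07   0.905] tilt 25.1 az 9.5 normal.jaw -0.003
hood front pts 1615 lowest along axis [-77.6 -77.  -74.4 -63.2] h 6.2
face bottom a -61.1
grasp offset from axis -12.2 grasp height on body 94.2
window [550.3 104.1 128.6] window in tool (mm) [ 61.1  -0.  -51. ]
dist 72.52062586084305 lateral [-2.1  0.6 -0.9]
```

```bash
python3 -m handwheel '[[[-1,0,0.3,0],[-2,0,0.8,0],[-2,0.8,1,0],[0,2.0,1.2,0],[0,2.5,1.2,0],[0,2.5,1.2,0],[0,2.5,1.0,0],[0,2.5,1.0,0]]]'
python3 -c "
from h import *
go([422,-70,140],-80.5)"
```

```text
time: 19.17
tool_pos: [444.6, -44.3, 240.7]
tcp_rot: [2.567, 1.57, -0.408]
contact_force: [0.1, 0.6, -1.4]
grip_width: 33.9
pos [444.6 -44.3 240.7] jaw -80.5 tilt 0.07 shift cm [10.07  2.16  2.67] rows>= 3.0 turn 0.00045018682210426914 t 19.17 grip 33.9 F [ 0.1  0.6 -1.4] q [-0.27  0.19  1.7  -0.    1.26  1.13]
```

```bash
python3 -m handwheel '[[[1.5,0.7,0.9,0],[2.5,0.7,0.9,0],[2.5,0.6,0.9,0],[2.5,0,0,0],[1.0,0,0,0],[0,0,0,0],[0,0,0,0]]]'
python3 look.py w16
python3 - <<'E'
from lab import *
w,ax=reader('w16',(298,200,345,285),(280,142,356,180)); 
p,M,o=tool(); f=np.cross(M[:,1],ax); f/=np.linalg.norm(f); f*=np.sign(f[0]); print('edge',(w-23*f).round(1),'final centre',(w-23*f+23*-M[:,2]).round(1))
E
```

```text
time: 19.75
tool_pos: [422.0, -67.5, 140.3]
tcp_rot: [1.541, 1.571, -1.435]
contact_force: [0.0, 0.1, -1.5]
grip_width: 33.8
pos [422.6 -67.6 140.8] jaw -80.5 tilt 0.1 shift cm [-18.92 -14.74 -10.35] rows>= 7.0 turn 0.017540287742582 t 19.8 grip 33.5 F [-0.  -0.  -1.4] q [-0.34  0.27  1.9  -0.    0.97  1.07]
face normal [0.892 0.151 0.426] rms 0.42 axis [-0.42  -0.07   0.905] tilt 25.2 az 9.4 normal.jaw -0.001
hood front pts 1589 lowest along axis [-77.8 -76.8 -74.6 -63.3] h 6.2
face bottom a -61.3
grasp offset from axis -11.5 grasp height on body 94.3
window [472.4 -59.3  79.4] window in tool (mm) [ 61.5   0.  -50.4]
edge [451.9 -62.8  69.6] final centre [474.6 -59.   69.6]
```

View pics/w16.png

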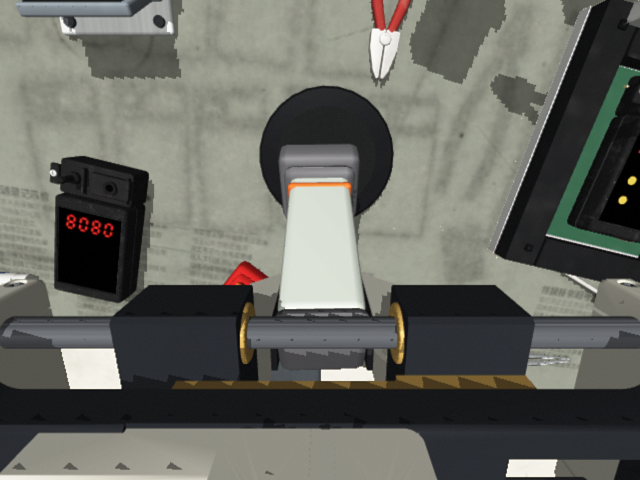

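```bash
python3 -m handwheel '[[[2,0,0,0],[2,0,0,0],[1,0,0,0],[0.6,0,0,0],[0.4,0,0,0],[0,0,0,0],[0,0,0,0]]]'
python3 -m handwheel '[[[0.2,0,0,0],[0.2,0,0,0],[0,0,0,0]]]'
```

```text
time: 20.38
tool_pos: [422.8, -67.6, 80.8]
tcp_rot: [2.631, 1.569, -0.345]
contact_force: [-0.5, 0.8, 0.0]
grip_width: 33.4
time: 20.63
tool_pos: [423.0, -68.0, 79.0]
tcp_rot: [2.483, 1.566, -0.492]
contact_force: [-10.9, 1.3, 32.5]
grip_width: 33.3
```

```bash
python3 -m handwheel '[[[-0.05,0,-0.5,0],[-0.05,0,-0.5,0],[-0.05,0,-0.5,0],[0,0,0,0]]]'
python3 look.py w17
python3 - <<'E'
from lab import *
w,ax=reader('w17',(298,200,345,285),(280,142,356,180)); 
E
```

```text
time: 20.97
tool_pos: [439.0, -65.2, 80.9]
tcp_rot: [2.704, 1.565, -0.272]
contact_force: [-7.0, 3.0, 31.8]
grip_width: 33.4
pos [438.9 -65.2  80.8] jaw -80.5 tilt 0.35 shift cm [-24.91 -14.72  -8.82] rows>= 8.0 turn 0.01800660881251701 t 21.02 grip 33.5 F [-6.4  4.3 30.7] q [-0.32  0.38  1.94  0.    0.81  1.08]
face normal [0.941 0.156 0.299] rms 0.36 axis [-0.296 -0.047  0.954] tilt 17.4 az 9.1 normal.jaw 0.002
hood front pts 1821 lowest along axis [-91.9 -91.8 -91.2 -88.3] h 6.8
face bottom a -89.5
grasp offset from axis -9.7 grasp height on body 108.6
window [479.9 -58.5  -0.9] window in tool (mm) [ 82.    0.  -41.2]
```

View pics/w17.png

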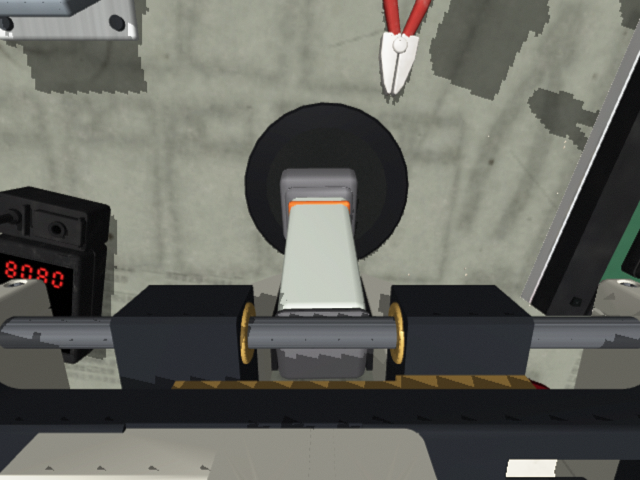

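```bash
python3 -m handwheel '[[[-0.08,0,-0.5,0],[-0.08,0,-0.5,0],[-0.05,0,-0.5,0],[0,0,0,0]]]'
python3 look.py w18
python3 - <<'E'
from lab import *
w,ax=reader('w18',(300,215,345,280),(280,160,356,205)); 
E
```

```text
time: 21.35
tool_pos: [453.7, -62.5, 81.7]
tcp_rot: [2.766, 1.566, -0.21]
contact_force: [-2.8, 2.5, 15.5]
grip_width: 33.4
pos [453.5 -62.5  81.7] jaw -80.5 tilt 0.29 shift cm [-24.82 -14.72  -7.3 ] rows>= 8.0 turn 0.01764396922391024 t 21.4 grip 33.3 F [-1.6  2.3 15.4] q [-0.31  0.4   1.9   0.    0.83  1.1 ]
face normal [0.972 0.158 0.176] rms 0.29 axis [-0.174 -0.027  0.984] tilt 10.1 az 8.9 normal.jaw 0.005
hood front pts 1956 lowest along axis [-82.8 -82.7 -82.2 -66.6] h 6.5
face bottom a -81.1
grasp offset from axis -6.7 grasp height on body 101.2
window [477.6 -58.7   2.3] window in tool (mm) [ 79.5  -0.  -24. ]
```

```bash
python3 -m handwheel '[[[0,0,-0.5,0],[0,0,-0.5,0],[0,0,-0.5,0],[0,0,0,0]]]'
python3 look.py w19
python3 - <<'E'
from lab import *
w,ax=reader('w19',(300,225,345,280),(280,170,356,215)); 
E
```

```text
time: 21.73
tool_pos: [468.0, -60.0, 80.8]
tcp_rot: [2.767, 1.567, -0.208]
contact_force: [-0.3, 2.6, 9.0]
grip_width: 33.0
pos [467.8 -60.   80.8] jaw -80.5 tilt 0.21 shift cm [-24.92 -14.72  -5.82] rows>= 8.0 turn 0.01773169505377929 t 21.78 grip 33.0 F [-0.5  2.6  8.1] q [-0.29  0.43  1.86  0.    0.85  1.11]
face normal [0.986 0.159 0.055] rms 0.25 axis [-0.055 -0.008  0.998] tilt 3.2 az 8.1 normal.jaw 0.006
hood front pts 1179 lowest along axis [-73.5 -73.4 -73.  -71.3] h 6.9
face bottom a -72.8
grasp offset from axis -3.8 grasp height on body 94.9
window [476.7 -58.7   5.2] window in tool (mm) [75.6 -0.  -8.7]
```

View pics/w19.png

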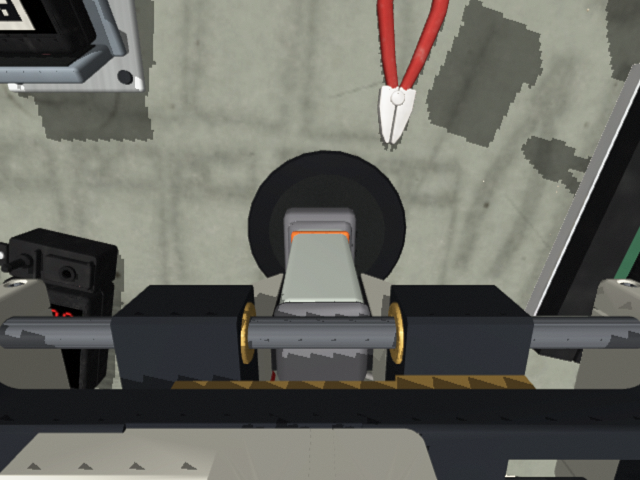

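```bash
python3 -m handwheel '[[[0.1,0,-0.3,0],[0,0,-0.3,0],[0,0,0,0],[0,0,0,0]]]'
python3 look.py w20
python3 - <<'E'
from lab import *
w,ax=reader('w20',(300,230,345,280),(280,170,356,218)); 
E
```

```text
time: 22.12
tool_pos: [473.6, -59.0, 79.9]
tcp_rot: [2.79, 1.567, -0.186]
contact_force: [-0.5, 1.9, 9.3]
grip_width: 33.1
pos [473.6 -59.   79.9] jaw -80.5 tilt 0.22 shift cm [-25.01 -14.72  -5.24] rows>= 8.0 turn 0.01749164201290222 t 22.17 grip 33.2 F [-1.   1.4  7.9] q [-0.29  0.44  1.85  0.    0.85  1.12]
face normal [0.987 0.158 0.008] rms 0.25 axis [-0.008 -0.     1.   ] tilt 0.5 az 0.7 normal.jaw 0.007
hood front pts 791 lowest along axis [-68.8 -68.7 -68.4 -67. ] h 7.5Traceback (most recent call last):
  File "<stdin>", line 2, in <module>
  File "rd.py", line 19, in reader
    kk2=(abs(h)<2.5); print('face bottom a',np.percentile(a[kk2],1).round(1))
                                            ~~~~~~~~~~~~~^^^^^^^^^^
    return _quantile_unchecked(
        a, q, axis, out, overwrite_input, method, keepdims, weights)
    return _ureduce(a,
                    func=_quantile_ureduce_func,
    ...<5 lines>...
                    overwrite_input=overwrite_input,
                    method=method)
    r = func(a, **kwargs)
    result = _quantile(arr,
                       quantiles=q,
    ...<2 lines>...
                       out=out,
                       weights=wgt)
    slices_having_nans = np.isnan(arr[-1, ...])
                                  ~~~^^^^^^^^^
IndexError: index -1 is out of bounds for axis 0 with size 0
```

The reader is upright (0.5°) and still gripped. I'll relax the press and then release it.

```bash
python3 -m handwheel '[[[-0.1,0,0,0],[0,0,0,0]]]'
python3 -m handwheel '[[[0,0,0,0],[0,0,0,0],[0,0,0,0],[0,0,0,0],[0,0,0,0],[0,0,0,0]]]' 1
python3 -m handwheel '[[[-1,0,0,0],[-2,0,0,0],[-3,0,0,0],[-3,0,0,0],[-3,0,0,0],[-3,0,0,0],[-2,0,0,0],[0,0,0,0]]]' 1
python3 -m handwheel '[[[0,0,3,0],[0,0,3,0],[0,0,1.5,0],[0,0,0,0],[0,0,0,0]]]'
python3 look.py w21
python3 - <<'E'
from h import *
for c in('top','scene'):
    m=bot.camera_model(c); im,d=bot.capture(c); save(c+'21',im); np.savez(c+'21.npz',im=im,d=d,**m)
E
```

```text
time: 22.33
tool_pos: [472.8, -59.2, 80.2]
tcp_rot: [2.617, 1.569, -0.359]
contact_force: [-0.6, 1.4, 6.6]
grip_width: 33.5
time: 22.83
tool_pos: [472.1, -59.0, 79.1]
tcp_rot: [-0.061, 1.571, -3.036]
contact_force: [-0.7, 0.5, 0.2]
grip_width: 68.9
time: 23.5
tool_pos: [474.2, -59.5, 253.7]
tcp_rot: [2.684, 1.562, -0.292]
contact_force: [0.2, -0.6, 0.3]
grip_width: 91.9
time: 23.92
tool_pos: [398.0, -71.4, 249.0]
tcp_rot: [-2.958, 1.571, 0.349]
contact_force: [1.1, -0.7, 0.7]
grip_width: 91.3
pos [398.7 -71.5 249.1] jaw -80.5 tilt 0.03 shift cm [ -8.09 -14.75 -12.74] rows>= 6.0 turn 0.016889446683373003 t 23.97 grip 92.0 F [ 0.1 -0.6  0.5] q [-0.37  0.1   1.78  0.    1.26  1.04]
```

View pics/w21.png

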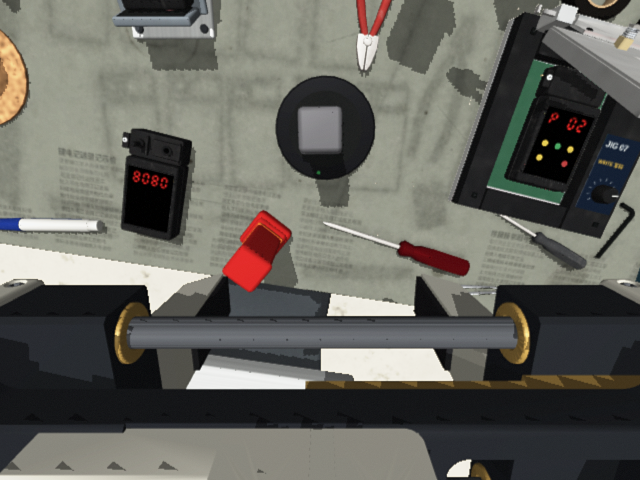

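View pics/scene21.png

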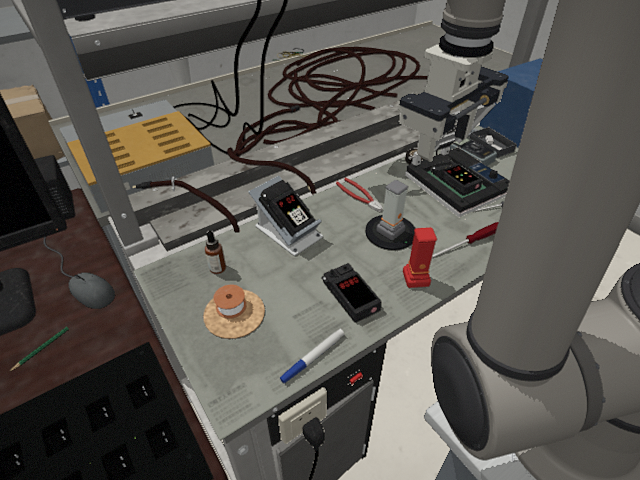

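The reader stands upright in the middle of the dock, with its cap at (320,130). The reel lies on the mat and the bystanders look unmoved. I'll do the final checks with numbers.

```bash
python3 - <<'E'
from meas import *
z,m,P=load('w21'); ok=z['d']>0
mk=np.zeros((480,640),bool); mk[108:152,300:340]=1
c,n,s,q=plane(P[mk&ok]); print('cap',c.round(1),'tilt',np.degrees(np.arccos(n[2])).round(2),len(q))
V,U=np.mgrid[:480,:640]; circ(m,(U>270)&(U<380)&(V>70)&(V<185)&((z['im'].max(2)<75)),8,55,'dock')
cap=P[(P[...,2]>122)&(P[...,2]<136)&(U>290)&(U<350)&(V>95)&(V<165)]; print(cv2.minAreaRect(cap[:,:2].astype(np.float32)))
z,m,P=load('top21'); im=z['im']; ok=z['d']>0; hsv=cv2.cvtColor(im,cv2.COLOR_RGB2HSV)
k=ok&(U>205)&(U<265)&(V>220)&(V<282)&(P[...,2]>26)&(P[...,2]<40); q=P[k]; print('reel top',len(q),cv2.minAreaRect(q[:,:2].astype(np.float32)),np.median(q,0).round(1))
a=np.load('top0.npz')['im']
for nme,(x0,y0,x1,y1) in dict(bottle=(228,172,262,212),spare=(308,258,350,325),cutters=(408,145,438,218)).items():
    s=cv2.phaseCorrelate(cv2.cvtColor(a[y0:y1,x0:x1],7).astype(np.float32),cv2.cvtColor(im[y0:y1,x0:x1],7).astype(np.float32)); print(nme,np.round(s[0],2),round(s[1],2))
o=bot.get_obs(); print(o['time'],np.round(o['contact_force'],1))
E
```

```text
cap [477.3 -57.4 129.5] tilt 0.18 1661
dock [480.3 -62.3] med resid 1.02
((477.23028564453125, -57.215206146240234), (34.00530242919922, 33.62572479248047), 10.264108657836914)
reel top 555 ((490.70068359375, 314.076904296875), (55.118682861328125, 53.69009017944336), 29.223636627197266) [490.7 314.3  32.2]
bottle [ 0.01 -0.  ] 1.01
spare [0.5  0.02] 1.0
cutters [0.01 0.5 ] 1.0
24.0667 [ 0.5 -0.3  0.7]
```

```bash
python3 -c "
from plant import bot
print(bot.close_job())"
```

```text
the job is handed in; nothing more can be done
None
```

I booked the module in and handed the job in at 24.1 s. The reel is on the cork mat, the label was held in front of the reader, and the reader is back on the dock. The interface gives no verdict, so the figures below are my own camera measurements.

- **Reel:** It lies flat on the mat (0.2° tilt) and released, about 13 mm from the mat's centre (limit 35 mm).
- **Reading the label:** The tool cannot tilt, so I tipped the reader in the grip by pressing its nose on the dock. I then held the window about 72 mm from the label, with the label centred to about 2–3 mm. It stayed steady for about 2.5 s.
- **Reader:** I stood it up again on the dock the same way and released it there. It is upright (0.2°) and about 6 mm from the dock's centre.
- **Bystanders:** The bottle, spare module and cutters show no more than about 1 mm of movement in the top pictures. The gripper is clear of everything and no contact force is showing.

**Checks that were off:**
- **Tilt:** The reader reached only 25° instead of the full 30°. It faced the label about 5° off square, inside the allowed 9.7° but not exact.
- **Slip in the grip:** While I tipped it, the reader shifted about 12 mm in the grip, but it held.
- **Bad reel reading:** One outline fit put the reel somewhere else because cork colour got into it. The depth measurements from two cameras agreed with each other, so I used those.

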